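# Press a flanged bushing home with the arbor press

### The job

Fit the bronze bushing to the bearing housing: stand it nose down in the housing's bore and let go, push the sliding nest fully home under the ram by its knob, then pull the press lever down until the bushing's shoulder is flush on the housing. Let the lever swing back up and leave the nest under the ram; leave the other things on the bench alone.

Things in the scene. Friction and masses are not known exactly. Their poses are not given: they have to be found in the camera images.
- bushing_centre (a point): Flanged bronze bushing, loose, standing upright on its nose on the bench. This point is on its axis, half-way up (31 mm above the nose end; total height 62 mm); z points up along the axis to the flange. Sleeve 40 mm diameter and 52 mm long with a lead-in nose tapering to 34 mm over the last 12 mm; flange on top 58 mm diameter, 10 mm thick, the place to grip it (its middle 26 mm above this point). 0.25 to 0.5 kg. The 20 mm hole through it is too small for fingers.
- shoulder (a point): Underside of the bushing's flange, on its axis, 52 mm above the nose end; this face must come down on the housing's top face
- press: Bench arbor press, fixed, painted grey, 330 mm long, 130 mm wide, head top 215 mm high; origin on the bench top right under the ram's axis. Its x axis points from the operator's side (front) to its column at the back, y to its left, z up. The head overhangs from 35 mm in front of the ram's axis back to the column, from 145 to 215 mm above the bench, 70 mm wide, so the bore can be loaded only while the nest is pulled out
- ram: Square steel ram of the press, driven down by the lever, 20 mm per radian; origin at the centre of its flat round lower face, 127 mm above the bench when raised
- nest (a joint): Sliding nest that carries the housing along the rails on the press's x axis: 0 = pulled out to the front (for loading), 0.130 m = fully home against its end stop, with the bore under the ram. It stays where it is left; about 3 N to slide
- bore_mouth (a point): Centre of the bore's mouth in the top face of the round iron housing (74 mm diameter, fixed on the nest), 88 mm above the bench. Straight round bore 41.6 mm in diameter with axis upright. The bushing drops in freely by about 28 mm, so that its shoulder stands about 24 mm above the mouth; from there it is a tight fit that needs about 25 to 60 N, for which the press is used
- nest_knob (a point): Middle of the upright black knob at the nest's front end, 26 mm diameter, 42 mm tall, this point 73 mm above the bench and 90 mm in front of the bore's axis; push it to the press's +x, or pinch it from above with the fingers on its left and right
- lever (a joint): Pull lever on the press's left side: 0 = raised, standing upright to 340 mm above the bench 110 mm left of the ram (carry things round it), grows as it is pulled to the front and down, to about 1.45 rad when the bushing is seated, at most 1.65. A spring swings it back up when it is let go. It takes about 3 N at the grip until the ram meets the bushing (about 0.3 rad) and about 6 to 14 N while pressing
- lever_grip (a point): Middle of the lever's black grip bar: 26 mm diameter, 86 mm long, level and parallel to the press's y axis; moves with the lever on a circle of 140 mm radius about point lever_pivot; free space all round it
- lever_pivot (a point): Fixed point on the lever's turning axis (the press's y axis), level with the middle of the grip bar, 185 mm above the bench
- sand_block: Bystander: cork sanding block, 58 x 105 x 34 mm, origin under its centre; leave it alone
- masking_tape: Bystander: roll of masking tape, 98 mm across, 25 mm high, origin under its centre; leave it alone
- spring_clamp: Bystander: wooden spring clamp lying flat, 34 x 142 x 20 mm, origin under its centre; leave it alone
Mind the look-alikes: they are no part of the job. Several things look just like the part that bears bushing_centre: the one meant starts farthest from the robot's base.

How it is judged:
By the outcome, as a careful person would: the job done as asked, in the order asked, and still so for the second after the job is handed in, with the robot touching nothing.
It also fails if it takes over 72 s, if anything falls off the work surface, if the arm or the gripper's body presses on something with over 40 N, if the wrist force passes 120 N, or if a joint passes its speed limit or range.

### The arm

A 7-joint arm with a two-finger parallel gripper is mounted at the origin on a cart in front of the work surface, level with it; the furniture and walls round the work are solid. World frame = base frame: x ahead of the robot, y to its left, z up, the work surface at z = 0. Lengths are in mm, angles in rad, forces in N, time in s.
With the tool pointing down it reaches from about 400 to 875 mm from the base axis. Payload 4.4 kg.
Tool frame: the origin (TCP) lies at the very end of the fingers, on their centre line; the grasp point (between the pads) lies 19 mm behind it; z points along the fingers, y is the direction in which the jaws open and shut (so a half turn about z gives the same grasp; the last joint's range is limited). The gripper opens to 85 mm and grips with 20 to 120 N. Pads are 22 mm wide; open, the fingers measure 114 mm over their backs; the gripper's body (76 mm by 85 mm) begins 54 mm behind the grasp point. The pads swing forward as they close: fully open they stand 13 mm farther back than shut.
Start: joints at [1.239, 0.628, 0.038, 1.517, -0.027, 0.996, -0.02], TCP at [170.77, -627.18, 231.313] pointing down, gripper open.
Joint ranges: [-3.06, 3.06], [-0.37, 2.12], [-1.25, 1.32], [0.18, 2.47], [-1.1, 4.24], [0.23, 1.98], [-2.94, 2.94]. Speed limits (rad/s): [2.57, 2.57, 3.14, 3.14, 3.14, 3.14, 3.14].

### API

Orientations are given as [roll, pitch, yaw] about the fixed x, y, z axes, in that order (R = Rz(yaw) Ry(pitch) Rx(roll)).
In Python, from cell import read_state, get_image, calibration, finish_job gives the robot as it stands. The module is installed in compiled form; this text tells all that it offers.
- The arm moves only by the tool apply_moves, never from a script. Its argument "increments" is a list of rows, each an object of numbers: "tx", "ty", "tz": the shift along the world's x, y, z in m; "rx", "ry", "rz": the turn, a rotation vector about the world's x, y, z in units of 5 degrees (1.0 is 5 degrees); "claw": the finger opening in m, from 0 to 0.0854. In form: [{"tx": .., "ty": .., "tz": .., "rx": .., "ry": .., "rz": .., "claw": ..}, ...]. A call has 1 to 12 rows; each row is the pose to reach, as a shift and turn from the pose commanded when the call began; what a row does not reach only later rows make up. A row lasts 1/10 s, in which the tool goes at most 50 mm and 8.59 degrees, less where a joint would pass 70% of its speed; a pose out of reach is approached as far as the arm can. A call with a gripper value outside its range is refused whole. The fingers move at their own pace and stop on an object; the grip force is fixed at half the most. Time passes only in rows, so rows that repeat a pose let the fingers close. It gives the time, the measured TCP pose, the force and the opening at its end, in the units of the state.
- read_state(): the state, without advancing time (a new reading comes with each control period).
- get_image(name): name is "scene" or "top" or "wrist"; returns the picture (400x640x3 uint8, red, green, blue); there is no depth.
- calibration(name): a dict with "camera_matrix" (3x3 intrinsics, pixels), "distortion" ([k1, k2, p1, p2, k3] as OpenCV has them; the pictures are not rectified), "origin" and "attitude" of the camera in the world. Camera axes: x right, y up, looking along -z (the intrinsics and any distortion apply to the point x, -y, -z); pixel columns grow to the right and rows downward; lengths in mm; the calibration is good to about 2 mm. A picture is of the moment at which its call begins: read the wrist's pose just before it. calibration takes no time and is no camera call; for the wrist camera it gives the pose at the moment of the call.
- finish_job(): hands the job in, once; it reports no verdict.
The state is a dict: "clock": time; "qpos": joint angles; "qd": joint speeds; "tau": joint torques, N m; "eef_pos": TCP position; "tool_rot": TCP orientation; "force": force on the tool from outside, world axes, zero at the start; "torque": the same for the moment, N m; "width": finger opening in mm.
Only numpy, scipy, OpenCV 4.12 (cv2) and the standard library are available. Lean on these libraries where they do the work, as an engineer would, in place of code of your own. Each camera call takes 0.05 s, during which the arm holds its last target. There are 200 camera calls.

## Working session

There is one attempt and no reset: what is moved stays moved. The work goes in short steps, Python scripts to look and compute and a tool call to move; the robot and the scene stay as the last step left them, time stands still between calls to the robot, and variables do not carry over. Pictures are saved under pics/ and viewed, about 8 in all and at most 12, crops included, and the job is handed in when it is done.

Besides the shell and the picture viewer there is one more tool, called after "Request:" by a JSON object that holds its "op" and its "data", one argument or row to a line. apply_moves: Moves the arm, as the interface text tells. Its arguments: {"type":"object","properties":{"increments":{"type":"array"}},"required":["increments"]}

```bash
mkdir -p pics; cat > h.py <<'E'
import numpy as np, cv2
from scipy.spatial.transform import Rotation as R
from cell import *
def ray(cal,u,v):
    K=np.array(cal["camera_matrix"],float);d=np.array(cal["distortion"],float)
    p=cv2.undistortPoints(np.array([[[u,v]]],float),K,d)[0,0]
    A=att(cal)
    return np.array(cal["origin"],float),A@np.array([p[0],-p[1],-1])
def att(cal):
    A=np.array(cal["attitude"],float)
    return A if A.shape==(3,3) else R.from_euler('xyz',A).as_matrix()
def at_z(cal,u,v,z):
    o,d=ray(cal,u,v);return o+d*(z-o[2])/d[2]
def proj(cal,P):
    K=np.array(cal["camera_matrix"],float);d=np.array(cal["distortion"],float)
    q=(np.atleast_2d(P)-np.array(cal["origin"]))@att(cal)*[1,-1,-1]
    return cv2.projectPoints(q,np.zeros(3),np.zeros(3),K,d)[0][:,0]
def save(n,im,crop=None,s=1):
    if crop: im=im[crop[1]:crop[3],crop[0]:crop[2]]
    cv2.imwrite(f"pics/{n}.png",cv2.resize(im[:,:,::-1],None,fx=s,fy=s,interpolation=cv2.INTER_CUBIC))
E
python3 - <<'E'
from h import *
print(read_state())
for n in("scene","top","wrist"):print(n,calibration(n))
a=get_image("scene");b=get_image("top");np.save("a.npy",a);np.save("b.npy",b);save("scene",a,None,1.25);save("top",b,None,1.25)
E
```

```text
{'clock': 0.0, 'qpos': array([ 1.23921477,  0.62933664,  0.03840806,  1.51839171, -0.02699246,
        0.99632868, -0.02001845]), 'qd': array([-0.00137749,  0.00017642, -0.00148805,  0.00055802, -0.00072748,
       -0.00058599, -0.0009404 ]), 'tau': array([ 3.16565083e-04, -5.63387489e+01,  1.22654099e+00, -1.93441415e+01,
        1.11181301e-02,  1.03846935e-02,  3.24771395e-05]), 'eef_pos': array([ 170.60508172, -626.53900361,  230.38705894]), 'tool_rot': array([-3.13964526e+00,  1.24008843e-05,  2.65794110e-01]), 'force': array([ 0.32636647,  0.28077888, -0.50329353]), 'torque': array([-0.02686258, -0.0274317 , -0.02702407]), 'width': 85.52797350468869}
scene {'camera_matrix': array([[419.30356948,   0.        , 319.68420454],
       [  0.        , 419.30356948, 194.47499019],
       [  0.        ,   0.        ,   1.        ]]), 'distortion': array([-0.11279161,  0.        ,  0.        ,  0.        ,  0.        ]), 'origin': array([ -293.92536504, -1061.38556327,   971.92635502]), 'attitude': array([ 0.96117638, -0.01827192, -0.71624584])}
top {'camera_matrix': array([[457.03819471,   0.        , 319.99955015],
       [  0.        , 457.03819471, 206.26050874],
       [  0.        ,   0.        ,   1.        ]]), 'distortion': array([-0.05957807,  0.        ,  0.        ,  0.        ,  0.        ]), 'origin': array([ 313.86880248, -250.45594752, 1388.44839199]), 'attitude': array([ 0.11756853,  0.00922267, -1.59592059])}
wrist {'camera_matrix': array([[310.05232681,   0.        , 320.88388141],
       [  0.        , 310.05232681, 199.14781122],
       [  0.        ,   0.        ,   1.        ]]), 'distortion': array([-0.05573336,  0.        ,  0.        ,  0.        ,  0.        ]), 'origin': array([ 236.7401284 , -608.4267678 ,  373.23435169]), 'attitude': array([-2.70014564e-01,  9.89251981e-04, -1.30660247e+00])}
```

View pics/top.png

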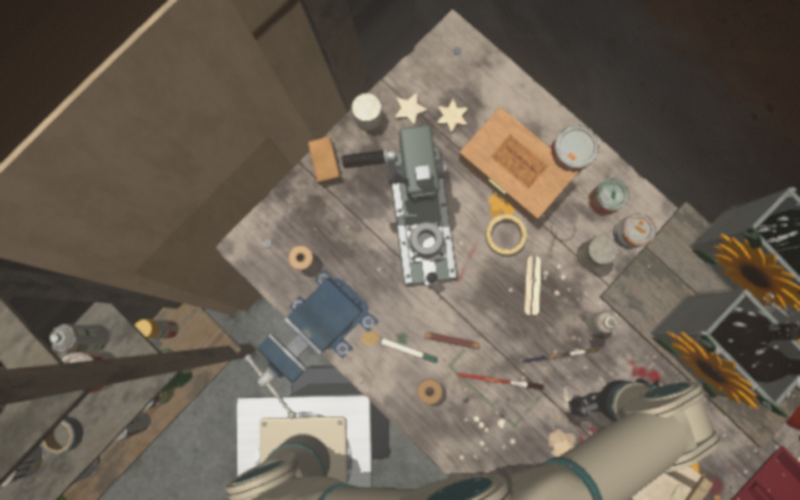

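View pics/scene.png

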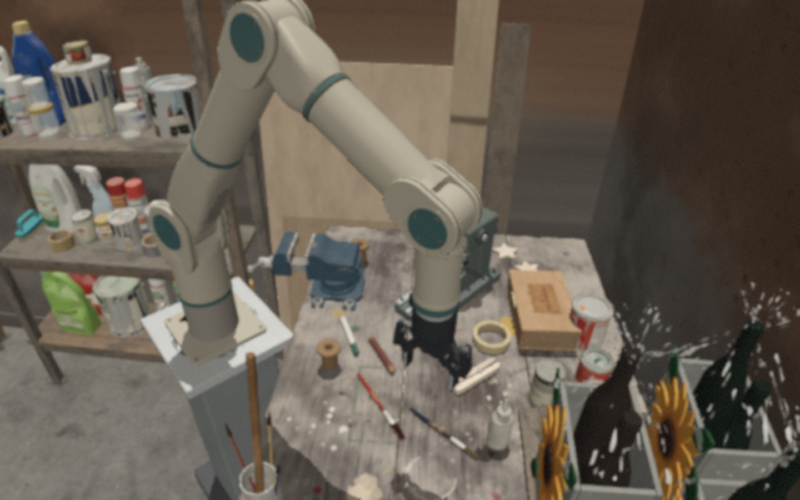

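The top view shows the press with its nest pulled out (bore about (427,238), knob about (432,277)). The lever is on the left at (365,158). There are bushings at (301,257) and (430,391). I'll enlarge these areas.

```bash
python3 - <<'E'
from h import *
b=np.load("b.npy");save("topc",b,(210,75,410,235),4)
c=calibration("top")
for n,u,v,z in [("bushA",301,257,62),("bushB",430,391,62),("bore",427,238,88),("knobtop",432,277,94),("gripL",345,158,325),("gripR",383,157,325)]:
    p=at_z(c,u/1.25,v/1.25,z);print(n,p.round(1),np.hypot(*p[:2]).round())
E
```

```text
bushA [478.8 -10.   62. ] 479.0
bushB [ 163.1 -302.9   62. ] 344.0
bore [ 512.  -305.6   88. ] 596.0
knobtop [ 421.3 -313.9   94. ] 525.0
gripL [ 635.4 -143.1  325. ] 651.0
gripR [ 635.3 -216.1  325. ] 671.0
```

View pics/topc.png

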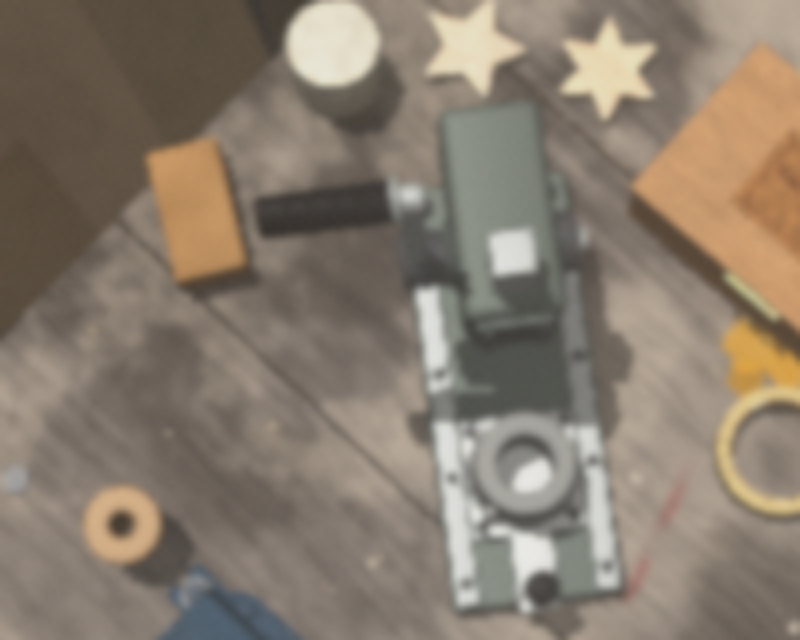

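The crop shows bushing A's flange at (122,524), the bore at (526,463), the knob top at (541,588), and the grip from (257,216) to (388,205). I'll turn these into positions.

```bash
python3 - <<'E'
from h import *
c=calibration("top")
P={}
for n,x,y,z in [("bushA",122.5,524,62),("bore",526,463,88),("hous",525,466,88),("knob",541,588,94),("gripL",257,216,325),("gripR",388,206,325),("headL",442,113,215),("headFL",478,330,215),("headR",538,102,215),("headFR",553,318,215)]:
    P[n]=at_z(c,210+x/4,75+y/4,z);print(n,P[n].round(1))
d=P["bore"]-P["knob"];print(np.hypot(*d[:2]),np.arctan2(d[1],d[0]))
for a,b in (("headFL","headL"),("headFR","headR")):
    d=P[b]-P[a];print(np.hypot(*d[:2]),np.arctan2(d[1],d[0]))
d=P["gripL"]-P["gripR"];print(np.hypot(*d[:2]),np.arctan2(-d[0],d[1]))
w=get_image("wrist");save("w0",w,None,0.8)
E
```

```text
bushA [477.7  -9.5  62. ]
bore [ 511.  -305.3   88. ]
hous [ 508.9 -304.5   88. ]
knob [ 420.1 -312.9   94. ]
gripL [ 629.1 -138.8  325. ]
gripR [ 633.  -217.5  325. ]
headL [ 729.  -251.4  215. ]
headFL [ 580.6 -271.2  215. ]
headR [ 734.8 -315.6  215. ]
headFR [ 587.4 -320.6  215. ]
91.18862189309819 0.08391182378221462
149.6374593367449 0.13296055865529777
147.5488388676076 0.034170944142107106
78.79600386531637 0.04934355784977416
```

View pics/w0.png

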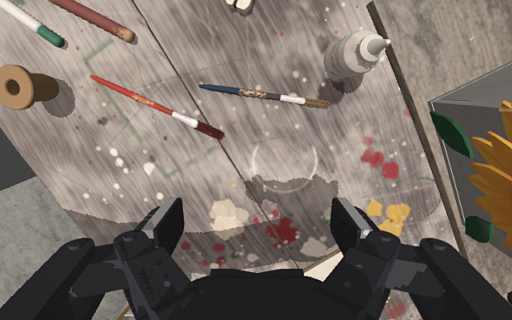

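The wrist view shows no extra bushing under the arm, so the far one (A at about (478,-10), 479 mm out, against 344 mm for B) is the target. I'll go above it with the jaws turned clear of the vise.

Request:
{"op": "apply_moves", "data": {
  "increments": [
    {"tx": 0, "ty": 0.02, "tz": 0.04},
    {"tx": 0.02, "ty": 0.06, "tz": 0.07, "rz": 1},
    {"tx": 0.043, "ty": 0.1, "tz": 0.07, "rz": 2},
    {"tx": 0.064, "ty": 0.145, "tz": 0.07, "rz": 3},
    {"tx": 0.085, "ty": 0.19, "tz": 0.07, "rz": 4},
    {"tx": 0.106, "ty": 0.235, "tz": 0.07, "rz": 5},
    {"tx": 0.128, "ty": 0.28, "tz": 0.07, "rz": 5.95},
    {"tx": 0.15, "ty": 0.325, "tz": 0.07, "rz": 5.95},
    {"tx": 0.172, "ty": 0.37, "tz": 0.07, "rz": 5.95},
    {"tx": 0.195, "ty": 0.415, "tz": 0.07, "rz": 5.95},
    {"tx": 0.218, "ty": 0.46, "tz": 0.07, "rz": 5.95},
    {"tx": 0.24, "ty": 0.505, "tz": 0.07, "rz": 5.95}
  ]
}}

```text
$.increments[0]: bad value
```

Request:
{"op": "apply_moves", "data": {
  "increments": [
    {"tx": 0.023, "ty": 0.045},
    {"tx": 0.047, "ty": 0.09},
    {"tx": 0.047, "ty": 0.092},
    {"tx": 0.047, "ty": 0.092},
    {"tx": 0.047, "ty": 0.092}
  ]
}}

```text
$.increments[0]: bad value
```

```bash
python3 - <<'E'
from h import *
s=read_state();c=calibration("wrist");w=get_image("wrist");t=get_image("top");np.save("t1.npy",t)
print(s["clock"],s["eef_pos"],s["tool_rot"],s["force"],c["origin"],c["attitude"])
np.save("w1.npy",w);save("w1",w)
for z in (52,62): print(proj(c,[[477.7,-9.5,z],[511,-305,88]]))
E
```

```text
0.15 [ 170.65223421 -626.71284111  230.61655129] [-3.14016198e+00  1.02007937e-05  2.65827544e-01] [0.18418763 0.54751175 0.16653265] [ 236.76355387 -608.52184688  373.45023963] [-2.70001370e-01  5.34341652e-04 -1.30660863e+00]
[[  30.88874646  -60.2048214 ]
 [  80.20198583 -244.38882061]]
[[  64.81369175  -28.5363472 ]
 [  80.20198583 -244.38882061]]
```

View pics/w1.png

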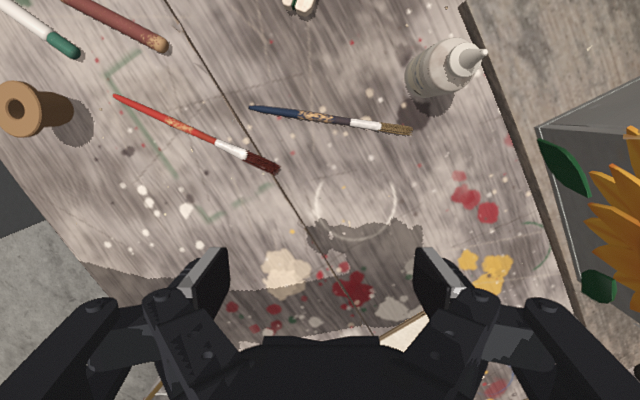

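The moves were refused because every row needs all its keys, so the picture is unchanged (5 viewed so far). I'll resend them complete.

Request:
{"op": "apply_moves", "data": {
  "increments": [
    {"tx": 0, "ty": 0.02, "tz": 0.04, "rx": 0, "ry": 0, "rz": 0, "claw": 0.085},
    {"tx": 0.02, "ty": 0.06, "tz": 0.07, "rx": 0, "ry": 0, "rz": 1, "claw": 0.085},
    {"tx": 0.043, "ty": 0.1, "tz": 0.07, "rx": 0, "ry": 0, "rz": 2, "claw": 0.085},
    {"tx": 0.064, "ty": 0.145, "tz": 0.07, "rx": 0, "ry": 0, "rz": 3, "claw": 0.085},
    {"tx": 0.085, "ty": 0.19, "tz": 0.07, "rx": 0, "ry": 0, "rz": 4, "claw": 0.085},
    {"tx": 0.106, "ty": 0.235, "tz": 0.07, "rx": 0, "ry": 0, "rz": 5, "claw": 0.085},
    {"tx": 0.128, "ty": 0.28, "tz": 0.07, "rx": 0, "ry": 0, "rz": 5.95, "claw": 0.085},
    {"tx": 0.15, "ty": 0.325, "tz": 0.07, "rx": 0, "ry": 0, "rz": 5.95, "claw": 0.085},
    {"tx": 0.172, "ty": 0.37, "tz": 0.07, "rx": 0, "ry": 0, "rz": 5.95, "claw": 0.085},
    {"tx": 0.195, "ty": 0.415, "tz": 0.07, "rx": 0, "ry": 0, "rz": 5.95, "claw": 0.085},
    {"tx": 0.218, "ty": 0.46, "tz": 0.07, "rx": 0, "ry": 0, "rz": 5.95, "claw": 0.085},
    {"tx": 0.24, "ty": 0.505, "tz": 0.07, "rx": 0, "ry": 0, "rz": 5.95, "claw": 0.085}
  ]
}}

```text
clock: 1.45
eef_pos: [410.8, -121.7, 301.6]
tool_rot: [3.141, -0.0, 0.785]
force: [1.2, -0.1, -0.2]
width: 84.9
```

Request:
{"op": "apply_moves", "data": {
  "increments": [
    {"tx": 0.023, "ty": 0.045, "tz": 0, "rx": 0, "ry": 0, "rz": 0, "claw": 0.085},
    {"tx": 0.047, "ty": 0.09, "tz": 0, "rx": 0, "ry": 0, "rz": 0, "claw": 0.085},
    {"tx": 0.047, "ty": 0.092, "tz": 0, "rx": 0, "ry": 0, "rz": 0, "claw": 0.085},
    {"tx": 0.047, "ty": 0.092, "tz": 0, "rx": 0, "ry": 0, "rz": 0, "claw": 0.085},
    {"tx": 0.047, "ty": 0.092, "tz": 0, "rx": 0, "ry": 0, "rz": 0, "claw": 0.085}
  ]
}}

```text
clock: 1.95
eef_pos: [456.5, -32.7, 301.1]
tool_rot: [-3.142, 0.001, 0.784]
force: [-0.1, -1.1, 0.5]
width: 85.2
```

```bash
python3 - <<'E'
from h import *
s=read_state();c=calibration("wrist");w=get_image("wrist")
np.save("t1.npy",get_image("top"))
import pickle;pickle.dump(c,open("c1.pkl","wb"))
print(s["clock"],s["eef_pos"],s["tool_rot"],s["force"],c["origin"],c["attitude"])
np.save("w1.npy",w);save("w1b",w)
print(proj(c,[[477.7,-9.5,62],[511,-305,88]]))
E
```

```text
1.95 [456.5057057  -32.71545417 301.11519953] [-3.14157043e+00  1.25592538e-03  7.83584472e-01] [-0.08883617 -1.0758489   0.46634737] [505.36248532  15.73685984 443.87550973] [-0.27173646 -0.00081672 -0.78878069]
[[319.32727381 144.71573485]
 [494.84165145 288.14961577]]
```

View pics/w1b.png

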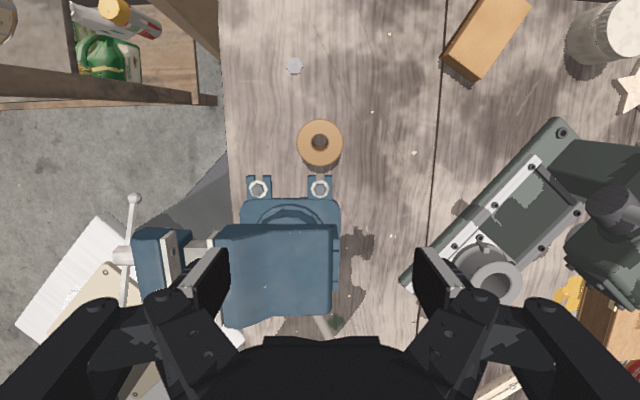

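The bushing's flange is at (320,142), the bore at (496,284), and the vise's near edge at row about 225. All agree with the predictions to about 1–2 mm. Now to check the vise clearance.

```bash
python3 - <<'E'
from h import *
import pickle;c=pickle.load(open("c1.pkl","rb"))
B=at_z(c,320,142,62);print(B, at_z(c,320,119.5,62),at_z(c,320,165,62),at_z(c,297,142,62),at_z(c,343,142,62))
print("bore",at_z(c,496,284,88))
a=np.array([.7071,.7071])
for z in (40,80,120,160): print(z,(at_z(c,280,225,z)-B)[:2]@a,(at_z(c,340,228,z)-B)[:2]@a)
c=calibration("scene");print("vise scene at A+ -60",proj(c,[B,B-[42,42,62],B-[42,42,-38],B-[42,42,-78]])*1.25)
E
```

```text
[480.61165123  -7.76892887  62.        ] [499.5817606   11.04710584  62.        ] [460.53766372 -27.67891888  62.        ] [460.87729507  12.13484061  62.        ] [500.37726128 -27.64370599  62.        ]
bore [ 515.79446933 -300.97657564   88.        ]
40 -115.40344152097379 -120.11434477671409
80 -100.59435348244422 -104.83868690245238
120 -85.78526544391465 -89.56302902819071
160 -70.97617740538509 -74.28737115392906
vise scene at A+ -60 [[358.66277636 242.46742221]
 [356.59676061 270.61264269]
 [355.59278321 243.37542254]
 [355.17764121 231.89401416]]
```

Request:
{"op": "apply_moves", "data": {
  "increments": [
    {"tx": 0.022, "ty": 0.022, "tz": -0.04, "rx": 0, "ry": 0, "rz": 0, "claw": 0.085},
    {"tx": 0.022, "ty": 0.022, "tz": -0.085, "rx": 0, "ry": 0, "rz": 0, "claw": 0.085},
    {"tx": 0.022, "ty": 0.022, "tz": -0.13, "rx": 0, "ry": 0, "rz": 0, "claw": 0.085},
    {"tx": 0.022, "ty": 0.022, "tz": -0.17, "rx": 0, "ry": 0, "rz": 0, "claw": 0.085},
    {"tx": 0.022, "ty": 0.022, "tz": -0.2, "rx": 0, "ry": 0, "rz": 0, "claw": 0.085},
    {"tx": 0.022, "ty": 0.022, "tz": -0.225, "rx": 0, "ry": 0, "rz": 0, "claw": 0.085},
    {"tx": 0.022, "ty": 0.022, "tz": -0.25, "rx": 0, "ry": 0, "rz": 0, "claw": 0.085},
    {"tx": 0.022, "ty": 0.022, "tz": -0.267, "rx": 0, "ry": 0, "rz": 0, "claw": 0.085},
    {"tx": 0.022, "ty": 0.022, "tz": -0.267, "rx": 0, "ry": 0, "rz": 0, "claw": 0.085},
    {"tx": 0.022, "ty": 0.022, "tz": -0.267, "rx": 0, "ry": 0, "rz": 0, "claw": 0.085}
  ]
}}

```text
clock: 3.05
eef_pos: [479.1, -10.5, 34.6]
tool_rot: [3.141, 0.0, 0.783]
force: [0.2, 0.2, 0.6]
width: 84.9
```

Request:
{"op": "apply_moves", "data": {
  "increments": [
    {"tx": 0, "ty": 0, "tz": 0, "rx": 0, "ry": 0, "rz": 0, "claw": 0.05},
    {"tx": 0, "ty": 0, "tz": 0, "rx": 0, "ry": 0, "rz": 0, "claw": 0.05},
    {"tx": 0, "ty": 0, "tz": 0, "rx": 0, "ry": 0, "rz": 0, "claw": 0.05},
    {"tx": 0, "ty": 0, "tz": 0, "rx": 0, "ry": 0, "rz": 0, "claw": 0.04},
    {"tx": 0, "ty": 0, "tz": 0, "rx": 0, "ry": 0, "rz": 0, "claw": 0.04},
    {"tx": 0, "ty": 0, "tz": 0, "rx": 0, "ry": 0, "rz": 0, "claw": 0.04}
  ]
}}

```text
clock: 3.65
eef_pos: [479.9, -9.5, 35.8]
tool_rot: [3.14, -0.002, 0.785]
force: [-0.4, 0.4, 8.4]
width: 55.9
```

Request:
{"op": "apply_moves", "data": {
  "increments": [
    {"tx": 0, "ty": 0, "tz": 0.01, "rx": 0, "ry": 0, "rz": 0, "claw": 0.04},
    {"tx": 0, "ty": 0, "tz": 0.04, "rx": 0, "ry": 0, "rz": 0, "claw": 0.04},
    {"tx": 0, "ty": 0, "tz": 0.08, "rx": 0, "ry": 0, "rz": 0, "claw": 0.04},
    {"tx": 0, "ty": -0.03, "tz": 0.11, "rx": 0, "ry": 0, "rz": 0, "claw": 0.04},
    {"tx": 0, "ty": -0.07, "tz": 0.13, "rx": 0, "ry": 0, "rz": 0, "claw": 0.04},
    {"tx": 0, "ty": -0.11, "tz": 0.135, "rx": 0, "ry": 0, "rz": 0, "claw": 0.04},
    {"tx": 0, "ty": -0.15, "tz": 0.135, "rx": 0, "ry": 0, "rz": 0, "claw": 0.04},
    {"tx": 0, "ty": -0.19, "tz": 0.135, "rx": 0, "ry": 0, "rz": 0, "claw": 0.04},
    {"tx": 0, "ty": -0.23, "tz": 0.135, "rx": 0, "ry": 0, "rz": 0, "claw": 0.04},
    {"tx": -0.004, "ty": -0.27, "tz": 0.135, "rx": 0, "ry": 0, "rz": 0, "claw": 0.04},
    {"tx": -0.007, "ty": -0.31, "tz": 0.135, "rx": 0, "ry": 0, "rz": 0, "claw": 0.04},
    {"tx": -0.007, "ty": -0.335, "tz": 0.135, "rx": 0, "ry": 0, "rz": 0, "claw": 0.04}
  ]
}}

```text
clock: 4.85
eef_pos: [469.9, -348.5, 169.7]
tool_rot: [3.141, 0.002, 0.781]
force: [-0.9, -0.5, -3.5]
width: 56.2
```

Request:
{"op": "apply_moves", "data": {
  "increments": [
    {"tx": 0, "ty": 0, "tz": 0, "rx": 0, "ry": 0, "rz": 0, "claw": 0.04},
    {"tx": 0, "ty": 0, "tz": 0, "rx": 0, "ry": 0, "rz": 0, "claw": 0.04}
  ]
}}

```text
clock: 5.05
eef_pos: [471.3, -344.5, 169.5]
tool_rot: [-3.141, -0.0, 0.783]
force: [-0.4, 0.1, -3.6]
width: 55.8
```

```bash
python3 - <<'E'
from h import *
s=read_state();c=calibration("wrist");w=get_image("wrist")
import pickle;pickle.dump((s,c),open("c2.pkl","wb"))
print(s["clock"],s["eef_pos"],s["tool_rot"],s["force"],c["origin"],c["attitude"])
np.save("w2.npy",w);save("w2",w)
x=s["eef_pos"]
print(proj(c,[[513,-303,88],[x[0],x[1],x[2]+27],x]))
E
```

```text
5.05 [ 471.32524875 -344.46997487  169.475089  ] [-3.14059549e+00 -2.71191100e-04  7.83451175e-01] [-0.39541812  0.0514954  -3.61207726] [ 520.12506509 -296.30874187  312.33714177] [-2.70236896e-01  1.15810213e-04 -7.88952949e-01]
[[320.53627338 127.83807282]
 [320.42197536 282.6508747 ]
 [320.50434894 254.5790754 ]]
```

View pics/w2.png

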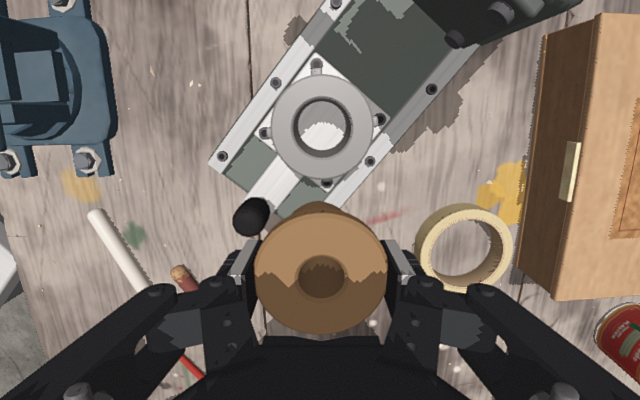

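The held bushing's flange is centred near (321,272), spanning columns 254–388 and rows 211–334. The bore is at about (322,126) and the knob at (251,216).

```bash
python3 - <<'E'
from h import *
import pickle;s,c=pickle.load(open("c2.pkl","rb"));x=s["eef_pos"]
top=x[2]-35.5+62
from scipy.optimize import least_squares
def circ(P,z,r):
    # fit circle centre (fixed z) to edge pixels
    Q=np.array([at_z(c,u,v,z)[:2] for u,v in P])
    f=least_squares(lambda p:np.hypot(*(Q-p[:2]).T)-p[2],[*Q.mean(0),r]);return f.x
w=np.load("w2.npy")
g=cv2.cvtColor(w,cv2.COLOR_RGB2GRAY)
b=circ([(322,211),(322,334),(254.5,270),(387.5,270)],top,29);print("flange",b,top)
h=circ([(271,127),(377,125),(324,74.5),(322,181)],88,37);print("housing",h)
q=circ([(295,126),(349.5,125),(322,98.5),(322,155)],88,20.8);print("bore",q)
print("knob",at_z(c,251,216,94))
print("shift",h[:2]-b[:2],q[:2]-b[:2],"flange-tcp",b[:2]-x[:2])
save("w2c",w,(250,60,400,200),5)
E
```

```text
flange [ 473.26919229 -342.8914057    28.46427337] 195.9750890023468
housing [ 513.78744616 -305.72034023   37.36593841]
bore [ 514.11111551 -303.62599255   19.45712099]
knob [ 431.3093251  -311.17167075   94.        ]
shift [40.51825387 37.17106547] [40.84192322 39.26541316] flange-tcp [1.94394354 1.57856917]
```

View pics/w2c.png

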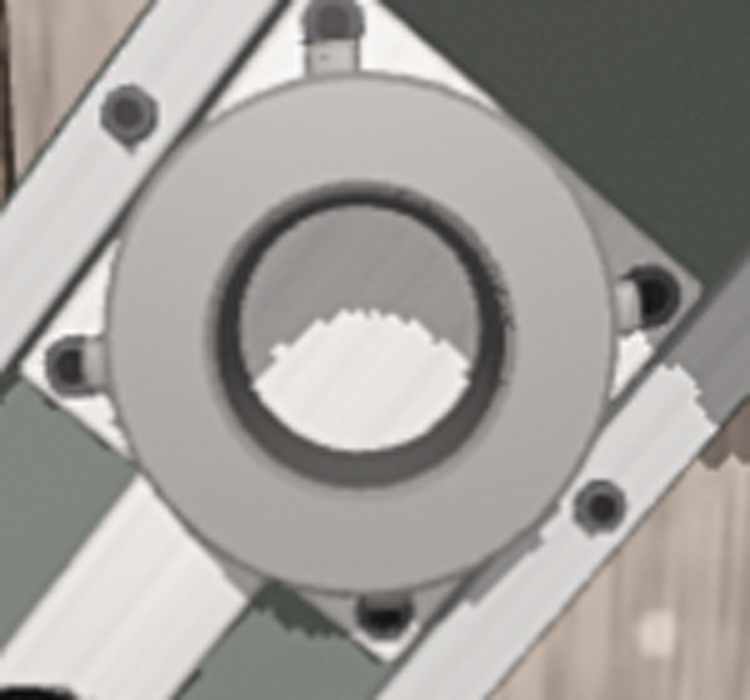

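```bash
python3 - <<'E'
from h import *
import pickle;s,c=pickle.load(open("c2.pkl","rb"));x=s["eef_pos"]
for t in (194,196): print(t,at_z(c,321.3,276,t)[:2]-x[:2], [ (at_z(c,u,v,t)[:2]-x[:2]).round(1) for u,v in((322,211),(322,334))])
print(at_z(c,322.4,126.7,88)[:2]-x[:2])
w=np.load("w2.npy");g=cv2.cvtColor(w,cv2.COLOR_RGB2GRAY);print(g[250:302,321],g[322:345:1,321],g[200:222,321])
E
```

```text
194 [1.49998785 0.96552199] [array([22.3, 21.3]), array([-19.4, -20.2])]
196 [2.29939584 1.7631703 ] [array([22.8, 21.7]), array([-18.2, -19.1])]
[43.16399201 41.0910218 ]
[140 142 141 142 129  98  79  80  83  82  83  82  82  82  76  66  62  60
  62  59  60  59  62  61  63  60  60  60  62  61  60  61  60  60  62  61
  61  61  60  62  62  60  60  61  59  61  61  60  74  83  84  82] [85 86 87 86 85 85 86 84 86 86 85 86 73 73 74 72 73 73 71 30 27 26 25] [122  95  76  76  76  78  79  80  83  83  77  66  83 122 136 136 135 137
 140 143 141 141]
```

Request:
{"op": "apply_moves", "data": {
  "increments": [
    {"tx": 0.02, "ty": 0.02, "tz": 0, "rx": 0, "ry": 0, "rz": 0, "claw": 0.04},
    {"tx": 0.0405, "ty": 0.039, "tz": 0, "rx": 0, "ry": 0, "rz": 0, "claw": 0.04},
    {"tx": 0.0405, "ty": 0.039, "tz": -0.015, "rx": 0, "ry": 0, "rz": 0, "claw": 0.04},
    {"tx": 0.0405, "ty": 0.039, "tz": -0.03, "rx": 0, "ry": 0, "rz": 0, "claw": 0.04},
    {"tx": 0.0405, "ty": 0.039, "tz": -0.04, "rx": 0, "ry": 0, "rz": 0, "claw": 0.04},
    {"tx": 0.0405, "ty": 0.039, "tz": -0.046, "rx": 0, "ry": 0, "rz": 0, "claw": 0.04},
    {"tx": 0.0405, "ty": 0.039, "tz": -0.05, "rx": 0, "ry": 0, "rz": 0, "claw": 0.04},
    {"tx": 0.0405, "ty": 0.039, "tz": -0.053, "rx": 0, "ry": 0, "rz": 0, "claw": 0.04},
    {"tx": 0.0405, "ty": 0.039, "tz": -0.055, "rx": 0, "ry": 0, "rz": 0, "claw": 0.04},
    {"tx": 0.0405, "ty": 0.039, "tz": -0.055, "rx": 0, "ry": 0, "rz": 0, "claw": 0.04}
  ]
}}

```text
clock: 6.1
eef_pos: [512.6, -305.6, 114.4]
tool_rot: [3.141, -0.0, 0.785]
force: [-0.6, -0.2, -2.4]
width: 56.0
```

Request:
{"op": "apply_moves", "data": {
  "increments": [
    {"tx": 0, "ty": 0, "tz": -0.003, "rx": 0, "ry": 0, "rz": 0, "claw": 0.04},
    {"tx": 0, "ty": 0, "tz": -0.005, "rx": 0, "ry": 0, "rz": 0, "claw": 0.04},
    {"tx": 0, "ty": 0, "tz": -0.007, "rx": 0, "ry": 0, "rz": 0, "claw": 0.04},
    {"tx": 0, "ty": 0, "tz": -0.007, "rx": 0, "ry": 0, "rz": 0, "claw": 0.04}
  ]
}}

```text
clock: 6.5
eef_pos: [512.4, -305.4, 107.0]
tool_rot: [-3.141, 0.0, 0.785]
force: [-0.6, -0.7, -2.6]
width: 55.8
```

Now 16 mm in with no contact force. I'll carry on to the free-drop depth.

Request:
{"op": "apply_moves", "data": {
  "increments": [
    {"tx": 0, "ty": 0, "tz": -0.003, "rx": 0, "ry": 0, "rz": 0, "claw": 0.04},
    {"tx": 0, "ty": 0, "tz": -0.006, "rx": 0, "ry": 0, "rz": 0, "claw": 0.04},
    {"tx": 0, "ty": 0, "tz": -0.009, "rx": 0, "ry": 0, "rz": 0, "claw": 0.04},
    {"tx": 0, "ty": 0, "tz": -0.01, "rx": 0, "ry": 0, "rz": 0, "claw": 0.04},
    {"tx": 0, "ty": 0, "tz": -0.01, "rx": 0, "ry": 0, "rz": 0, "claw": 0.04}
  ]
}}

```text
clock: 7.0
eef_pos: [512.7, -305.5, 97.1]
tool_rot: [-3.142, 0.0, 0.785]
force: [0.6, -0.7, -3.0]
width: 56.0
```

Request:
{"op": "apply_moves", "data": {
  "increments": [
    {"tx": 0, "ty": 0, "tz": 0, "rx": 0, "ry": 0, "rz": 0, "claw": 0.06},
    {"tx": 0, "ty": 0, "tz": 0, "rx": 0, "ry": 0, "rz": 0, "claw": 0.085},
    {"tx": 0, "ty": 0, "tz": 0, "rx": 0, "ry": 0, "rz": 0, "claw": 0.085},
    {"tx": 0, "ty": 0, "tz": 0, "rx": 0, "ry": 0, "rz": 0, "claw": 0.085},
    {"tx": 0, "ty": 0, "tz": 0.02, "rx": 0, "ry": 0, "rz": 0, "claw": 0.085},
    {"tx": 0, "ty": 0, "tz": 0.05, "rx": 0, "ry": 0, "rz": 0, "claw": 0.085},
    {"tx": 0, "ty": 0, "tz": 0.09, "rx": 0, "ry": 0, "rz": 0, "claw": 0.085},
    {"tx": -0.03, "ty": 0, "tz": 0.11, "rx": 0, "ry": 0, "rz": 0, "claw": 0.085},
    {"tx": -0.07, "ty": -0.03, "tz": 0.12, "rx": 0, "ry": 0, "rz": 0, "claw": 0.085},
    {"tx": -0.09, "ty": -0.05, "tz": 0.12, "rx": 0, "ry": 0, "rz": 0, "claw": 0.085},
    {"tx": -0.09, "ty": -0.05, "tz": 0.12, "rx": 0, "ry": 0, "rz": 0, "claw": 0.085},
    {"tx": -0.09, "ty": -0.05, "tz": 0.12, "rx": 0, "ry": 0, "rz": 0, "claw": 0.085}
  ]
}}

```text
clock: 8.2
eef_pos: [422.4, -355.9, 217.6]
tool_rot: [3.141, -0.0, 0.783]
force: [0.8, 0.0, 0.2]
width: 84.9
```

```bash
python3 - <<'E'
from h import *
s=read_state();c=calibration("wrist");w=get_image("wrist")
import pickle;pickle.dump((s,c),open("c3.pkl","wb"))
print(s["clock"],s["eef_pos"],s["tool_rot"],s["force"],c["origin"],c["attitude"])
np.save("w3.npy",w);save("w3",w)
print(proj(c,[[514,-304,122],[514,-304,88],[425,-311,94]]))
E
```

```text
8.2 [ 422.3508171  -355.89616822  217.59542377] [ 3.14104134e+00 -3.40818451e-04  7.83158295e-01] [0.76896869 0.00345742 0.20495913] [ 471.0313998  -307.5708366   360.45856387] [-0.27010359 -0.00141248 -0.78920687]
[[358.8797373   66.75913306]
 [353.95479433  72.74599771]
 [285.56772772 155.80174211]]
```

View pics/w3.png

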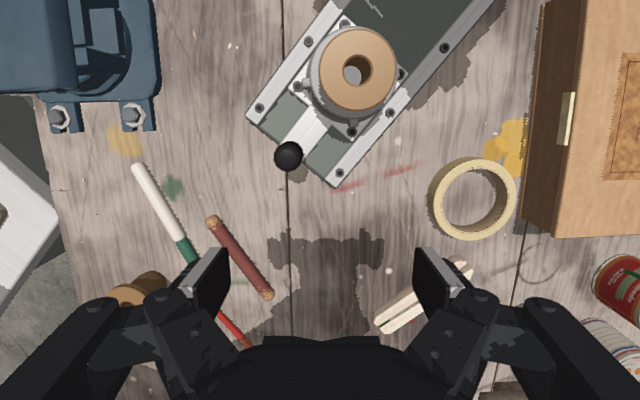

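The bushing stands upright in the bore (flange at (358,69)), and the knob is at (288,155). Next I'll work out the knob position and the press yaw for the push.

```bash
python3 - <<'E'
from h import *
import pickle;s,c=pickle.load(open("c3.pkl","rb"))
k=at_z(c,288.5,155.5,94);b=at_z(c,358,69,122);h=at_z(c,357,70,122)
print("knob",k,"bush",b,"dist",np.hypot(*(b-k)[:2]),np.arctan2(*(b-k)[1::-1]))
for z in (50,60):  # left and right rail outer edges
  for (u,v,U,V) in ((246,114,330,4),(338,187,492,12)):
    a=at_z(c,u,v,z);e=at_z(c,U,V,z);d=e-a;print(z,a.round(),e.round(),np.arctan2(d[1],d[0]))
print(s["qpos"])
E
```

```text
knob [ 426.9637072  -312.61691647   94.        ] bush [ 512.49072533 -304.6587492   122.        ] dist 85.89646823538503 0.09278142331743361
50 [ 420. -256.   50.] [ 546. -246.   50.] 0.08500153886687678
50 [ 432. -372.   50.] [ 649. -354.   50.] 0.08041193020131301
60 [ 422. -258.   60.] [ 543. -248.   60.] 0.08500153886687647
60 [ 433. -370.   60.] [ 643. -353.   60.] 0.08041193020131303
[ 0.8909466   0.52377183 -0.36147045  1.80252237  0.23589331  0.85704236
 -0.3690631 ]
```

Request:
{"op": "apply_moves", "data": {
  "increments": [
    {"tx": -0.02, "ty": 0.015, "tz": 0, "rx": 0, "ry": 0, "rz": 1.6, "claw": 0.0},
    {"tx": -0.05, "ty": 0.04, "tz": 0, "rx": 0, "ry": 0, "rz": 3.2, "claw": 0.0},
    {"tx": -0.05, "ty": 0.04, "tz": 0, "rx": 0, "ry": 0, "rz": 4.8, "claw": 0.0},
    {"tx": -0.05, "ty": 0.04, "tz": 0, "rx": 0, "ry": 0, "rz": 6.4, "claw": 0.0},
    {"tx": -0.05, "ty": 0.04, "tz": 0, "rx": 0, "ry": 0, "rz": 8, "claw": 0.0},
    {"tx": -0.05, "ty": 0.04, "tz": -0.03, "rx": 0, "ry": 0, "rz": 9.5, "claw": 0.0},
    {"tx": -0.05, "ty": 0.04, "tz": -0.07, "rx": 0, "ry": 0, "rz": 9.95, "claw": 0.0},
    {"tx": -0.05, "ty": 0.04, "tz": -0.11, "rx": 0, "ry": 0, "rz": 9.95, "claw": 0.0},
    {"tx": -0.05, "ty": 0.04, "tz": -0.14, "rx": 0, "ry": 0, "rz": 9.95, "claw": 0.0},
    {"tx": -0.05, "ty": 0.04, "tz": -0.153, "rx": 0, "ry": 0, "rz": 9.95, "claw": 0.0},
    {"tx": -0.05, "ty": 0.04, "tz": -0.153, "rx": 0, "ry": 0, "rz": 9.95, "claw": 0.0},
    {"tx": -0.05, "ty": 0.04, "tz": -0.153, "rx": 0, "ry": 0, "rz": 9.95, "claw": 0.0}
  ]
}}

```text
clock: 9.45
eef_pos: [374.0, -314.5, 64.5]
tool_rot: [3.141, -0.001, 1.655]
force: [1.0, -1.3, 0.2]
width: -0.3
```

Request:
{"op": "apply_moves", "data": {
  "increments": [
    {"tx": 0.01, "ty": 0.0, "tz": 0, "rx": 0, "ry": 0, "rz": 0, "claw": 0.0},
    {"tx": 0.018, "ty": 0.0005, "tz": 0, "rx": 0, "ry": 0, "rz": 0, "claw": 0.0},
    {"tx": 0.025, "ty": 0.001, "tz": 0, "rx": 0, "ry": 0, "rz": 0, "claw": 0.0},
    {"tx": 0.032, "ty": 0.0015, "tz": 0, "rx": 0, "ry": 0, "rz": 0, "claw": 0.0},
    {"tx": 0.04, "ty": 0.002, "tz": 0, "rx": 0, "ry": 0, "rz": 0, "claw": 0.0},
    {"tx": 0.05, "ty": 0.003, "tz": 0, "rx": 0, "ry": 0, "rz": 0, "claw": 0.0},
    {"tx": 0.06, "ty": 0.0037, "tz": 0, "rx": 0, "ry": 0, "rz": 0, "claw": 0.0},
    {"tx": 0.07, "ty": 0.0045, "tz": 0, "rx": 0, "ry": 0, "rz": 0, "claw": 0.0},
    {"tx": 0.08, "ty": 0.0053, "tz": 0, "rx": 0, "ry": 0, "rz": 0, "claw": 0.0},
    {"tx": 0.09, "ty": 0.006, "tz": 0, "rx": 0, "ry": 0, "rz": 0, "claw": 0.0},
    {"tx": 0.1, "ty": 0.007, "tz": 0, "rx": 0, "ry": 0, "rz": 0, "claw": 0.0},
    {"tx": 0.11, "ty": 0.008, "tz": 0, "rx": 0, "ry": 0, "rz": 0, "claw": 0.0}
  ]
}}

```text
clock: 10.65
eef_pos: [483.3, -306.8, 64.0]
tool_rot: [-3.141, -0.001, 1.654]
force: [-3.9, 2.4, 1.0]
width: -0.2
```

Request:
{"op": "apply_moves", "data": {
  "increments": [
    {"tx": 0.01, "ty": 0.001, "tz": 0, "rx": 0, "ry": 0, "rz": 0, "claw": 0.0},
    {"tx": 0.019, "ty": 0.0015, "tz": 0, "rx": 0, "ry": 0, "rz": 0, "claw": 0.0},
    {"tx": 0.027, "ty": 0.002, "tz": 0, "rx": 0, "ry": 0, "rz": 0, "claw": 0.0},
    {"tx": 0.034, "ty": 0.003, "tz": 0, "rx": 0, "ry": 0, "rz": 0, "claw": 0.0},
    {"tx": 0.038, "ty": 0.003, "tz": 0, "rx": 0, "ry": 0, "rz": 0, "claw": 0.0},
    {"tx": 0.04, "ty": 0.003, "tz": 0, "rx": 0, "ry": 0, "rz": 0, "claw": 0.0},
    {"tx": 0.04, "ty": 0.003, "tz": 0, "rx": 0, "ry": 0, "rz": 0, "claw": 0.0}
  ]
}}

```text
clock: 11.35
eef_pos: [503.9, -305.5, 63.9]
tool_rot: [-3.104, -0.003, 1.649]
force: [-40.5, 6.0, 35.9]
width: 0.1
```

It stopped early with 40 N and an upward force, so I'll back off and look.

Request:
{"op": "apply_moves", "data": {
  "increments": [
    {"tx": -0.03, "ty": -0.002, "tz": 0, "rx": 0, "ry": 0, "rz": 0, "claw": 0.0},
    {"tx": -0.06, "ty": -0.004, "tz": 0, "rx": 0, "ry": 0, "rz": 0, "claw": 0.0},
    {"tx": -0.07, "ty": -0.006, "tz": 0, "rx": 0, "ry": 0, "rz": 0, "claw": 0.0}
  ]
}}

```text
clock: 11.65
eef_pos: [451.4, -312.1, 64.7]
tool_rot: [3.141, 0.002, 1.652]
force: [0.4, -0.6, -0.0]
width: 0.0
```

```bash
python3 - <<'E'
from h import *
s=read_state();c=calibration("wrist");w=get_image("wrist");t=get_image("top");a=get_image("scene")
import pickle;pickle.dump((s,c),open("c4.pkl","wb"))
print(s["clock"],s["eef_pos"],s["tool_rot"],s["force"])
np.save("w4.npy",w);np.save("t4.npy",t)
# montage: top crop x3.2, wrist x0.6, scene crop
A=cv2.resize(t[75:235,250:390],None,fx=2.8,fy=2.8,interpolation=cv2.INTER_CUBIC)
B=cv2.resize(w,(400,250));C=cv2.resize(a[150:280,270:440],(400,306))
B=np.vstack([B,C])[:A.shape[0]] if False else np.vstack([B,C])
H=max(A.shape[0],B.shape[0]);A=cv2.copyMakeBorder(A,0,H-A.shape[0],0,0,cv2.BORDER_CONSTANT)
save("m4",np.hstack([A,B]))
E
```

```text
11.65 [ 451.41938839 -312.10997665   64.72894463] [3.14122487e+00 1.85205301e-03 1.65151819e+00] [ 0.41617106 -0.59328003 -0.04198082]
```

View pics/m4.png

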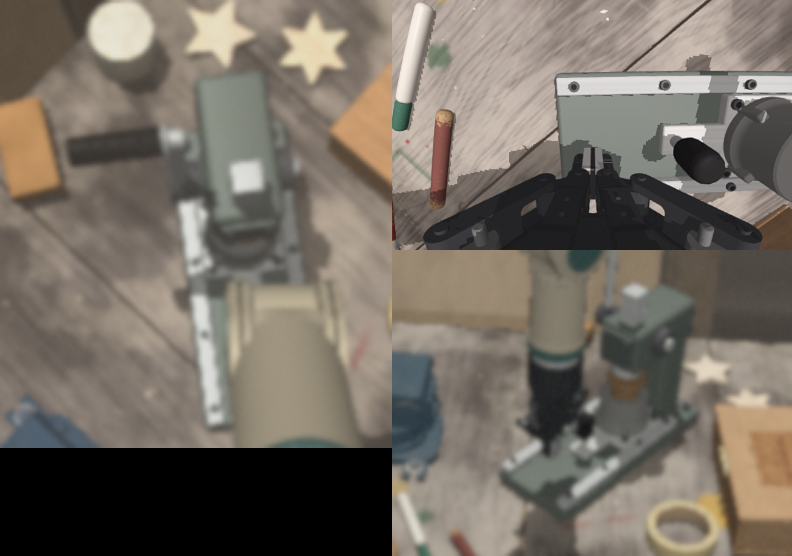

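```bash
python3 - <<'E'
from h import *
import pickle;s,c=pickle.load(open("c4.pkl","rb"))
w=np.load("w4.npy")
for z in (94,90):print(z,at_z(c,512,278,z))
# predicted pixels of knob top and mid & foot for nest travel q
for q in (100,110,120,130):
    k=np.array([424.3,-311.5,0])+q*np.array([.9966,.083,0]);print(q,k[:2].round(),[proj(c,[k+[0,0,z]])[0].round() for z in (52,94)])
save("w4c",w,(380,90,640,330),3)
E
```

```text
94 [ 532.30831243 -303.53506723   94.        ]
90 [ 535.32387865 -305.6386921    90.        ]
100 [ 524. -303.] [array([453., 237.]), array([493., 276.])]
110 [ 534. -302.] [array([471., 237.]), array([516., 276.])]
120 [ 544. -302.] [array([489., 237.]), array([539., 275.])]
130 [ 554. -301.] [array([506., 237.]), array([561., 275.])]
```

View pics/w4c.png

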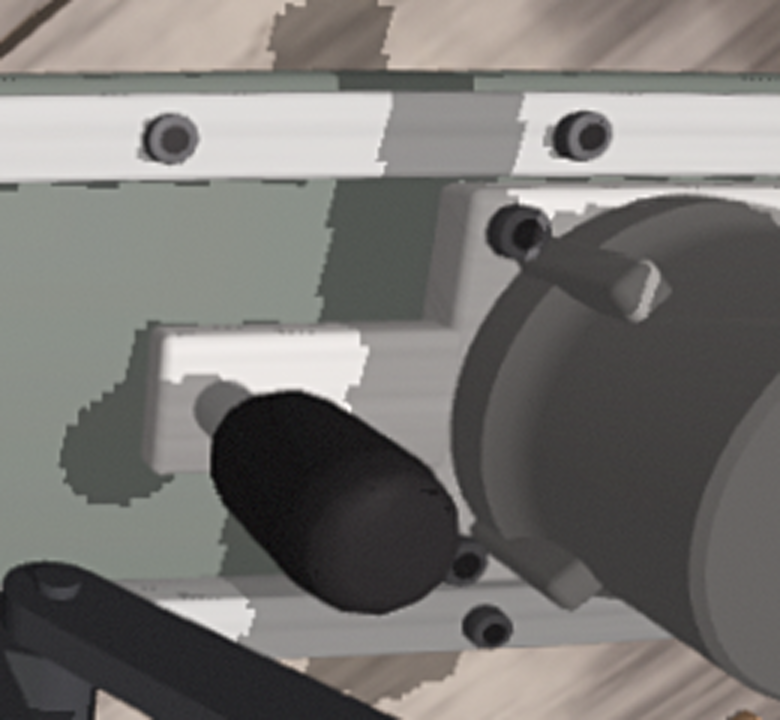

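The crop puts the knob top at about (508,270), so the nest has travelled about 106 mm. I'll triangulate the ram top, seen in the top and scene views, to find out where home is.

```bash
python3 - <<'E'
from h import *
ct,cs=calibration("top"),calibration("scene")
o1,d1=ray(ct,338.2,138.6);o2,d2=ray(cs,372.4,167.4)
A=np.c_[d1,-d2];t=np.linalg.lstsq(A,o2-o1,rcond=None)[0];print(o1+t[0]*d1,o2+t[1]*d2)
for z in (240,250,260):print(z,at_z(ct,338.2,138.6,z))
e=np.array([.9966,.083,0]);n=np.array([-.083,.9966,0])
t4=np.load("t4.npy");b=np.load("b.npy")
for L in (105,130):
    r=np.array([514,-304,0])+L*e
    print(L,"ram",r, "headfront corners px(crop topc)",((proj(ct,[r-35*e+35*n+[0,0,215],r-35*e-35*n+[0,0,215],r-35*e+[0,0,145],r+[0,0,250]])-[210,75])*4).round())
E
```

```text
[ 618.54008366 -293.8042452   260.61650622] [ 619.98510769 -295.11869075  261.05738425]
240 [ 624.10940426 -294.59664206  240.        ]
250 [ 621.40801512 -294.21229136  250.        ]
260 [ 618.70662598 -293.82794066  260.        ]
105 ram [ 618.643 -295.285    0.   ] headfront corners px(crop topc) [[466. 330.]
 [572. 319.]
 [516. 347.]
 [515. 259.]]
130 ram [ 643.558 -293.21     0.   ] headfront corners px(crop topc) [[462. 293.]
 [568. 282.]
 [512. 312.]
 [510. 221.]]
```

The ram is at (619,-295), which needs 105 mm of travel. The nest moved about 106 mm and met a firm stop, so it is home; it started about 25 mm in. Now the lever: up, over, and straddle the grip bar.

Request:
{"op": "apply_moves", "data": {
  "increments": [
    {"tx": -0.01, "ty": 0, "tz": 0.04, "rx": 0, "ry": 0, "rz": 0, "claw": 0.0},
    {"tx": -0.01, "ty": 0, "tz": 0.09, "rx": 0, "ry": 0, "rz": 0, "claw": 0.0},
    {"tx": -0.01, "ty": 0, "tz": 0.14, "rx": 0, "ry": 0, "rz": 0, "claw": 0.085},
    {"tx": -0.01, "ty": 0, "tz": 0.19, "rx": 0, "ry": 0, "rz": 0, "claw": 0.085},
    {"tx": 0, "ty": 0.02, "tz": 0.24, "rx": 0, "ry": 0, "rz": 0, "claw": 0.085},
    {"tx": 0.02, "ty": 0.04, "tz": 0.28, "rx": 0, "ry": 0, "rz": 0, "claw": 0.085},
    {"tx": 0.04, "ty": 0.07, "tz": 0.315, "rx": 0, "ry": 0, "rz": 0, "claw": 0.085},
    {"tx": 0.08, "ty": 0.1, "tz": 0.325, "rx": 0, "ry": 0, "rz": 0, "claw": 0.085},
    {"tx": 0.12, "ty": 0.13, "tz": 0.325, "rx": 0, "ry": 0, "rz": 0, "claw": 0.085},
    {"tx": 0.16, "ty": 0.14, "tz": 0.325, "rx": 0, "ry": 0, "rz": 0, "claw": 0.085},
    {"tx": 0.18, "ty": 0.14, "tz": 0.325, "rx": 0, "ry": 0, "rz": 0, "claw": 0.085},
    {"tx": 0.18, "ty": 0.14, "tz": 0.325, "rx": 0, "ry": 0, "rz": 0, "claw": 0.085}
  ]
}}

```text
clock: 13.0
eef_pos: [636.9, -167.4, 388.7]
tool_rot: [3.138, -0.003, 1.658]
force: [0.1, 0.0, -0.8]
width: 85.0
```

```bash
python3 - <<'E'
from h import *
s=read_state();c=calibration("wrist");w=get_image("wrist");np.save("w5.npy",w)
import pickle;pickle.dump((s,c),open("c5.pkl","wb"))
print(s["clock"],s["eef_pos"],s["tool_rot"],s["force"])
e=np.array([.9966,.083,0]);n=np.array([-.083,.9966,0]);g=np.array([631.3,-178,325])
print(proj(c,[g,g+43*n,g-43*n,g+43*n+13*e,g+43*n-13*e]).round())
m=(w.max(2)<45).astype(np.uint8);save("w5",w)
# dark extents near the predicted grip rows
for r in range(120,330,15):
    x=np.where(m[r])[0];print(r,[ (int(k[0]),int(k[-1])) for k in np.split(x,np.where(np.diff(x)>3)[0]+1) if len(k)>8])
E
```

```text
13.0 [ 636.90020356 -167.39143673  388.66515887] [ 3.13795572e+00 -2.99571212e-03  1.65752365e+00] [ 0.07267995  0.01580008 -0.80745855]
[[310. 228.]
 [310. 168.]
 [311. 282.]
 [329. 168.]
 [290. 168.]]
120 []
135 []
150 []
165 []
180 []
195 []
210 []
225 []
240 [(238, 254), (295, 331)]
255 [(217, 227), (296, 314), (319, 331), (415, 425)]
270 [(206, 229), (298, 331), (414, 437)]
285 [(194, 229), (302, 319), (414, 447)]
300 [(93, 110), (169, 193), (197, 222), (420, 444), (449, 461), (526, 551)]
315 [(108, 125), (164, 215), (453, 467), (498, 539)]
```

```bash
python3 - <<'E'
from h import *
import pickle;s,c=pickle.load(open("c5.pkl","rb"));w=np.load("w5.npy")
g=w.mean(2).astype(int)
for r in (150,160,170,180,200,220,240,260,280,290):print(r,g[r,270:360:3])
E
```

```text
150 [166 222 187 202 190 177 151 153 153 153 156 148 141 140 148 161 151 148
 138 127 131 131 127 121 112 122 118 126 137 130]
160 [191 194 199 198 196 182 168 149 158 159 151 154 135 151 158 145 147 133
 124 117 111 105 110 122 124 123 124 123 125 119]
170 [196 199 198 196 190 185 165 168 157 155 140  52  41  29  30  28  29  36
  70 106 124 129 123 123 128 118 122 121 119 126]
180 [205 191 195 173 183 187 194 195  66  41  41  46  52  57  64  62  59  55
  52  48  40 128 131 122 121 126 128 123 119 115]
200 [156 157 157 156 214 180  84 213  66  36  40  45  52  56  60  62  58  53
  51  45  33 215 231 219 152 154 153 154 154 155]
220 [ 91  92  89 174 120 154  89  82  51  34  40  46  50  54  58  61  55  51
  51  43  36  73  74  56  74  78  78  80  79  78]
240 [86 86 87 70 62 60 64 63 52 27 37 41 31 34 36 32 32 30 33 26 26 69 76 76
 75 76 75 76 77 77]
260 [ 53  75  84  82 136  84  86  85  88  32  30  30  31  36  32  35  33  31
  29  30  25 142 139 138 139 140 140 139 139 139]
280 [128  97 136 134  87 144 141 138 136  91  29  30  30  32  32  34  31  33
  32  27  29 143 146 146 146 147 147 146 146 147]
290 [127  95  84  88 137 142 141 141 141 138 140 147 148 199 199 205 209 230
 227 221 185 144 145 145 145 144 145 145 146 146]
```

The grip bar appears just where predicted (columns 294–331, rows 168–286). I'll descend and grip it.

Request:
{"op": "apply_moves", "data": {
  "increments": [
    {"tx": 0.001, "ty": 0, "tz": 0, "rx": 0, "ry": 0, "rz": 0, "claw": 0.085},
    {"tx": 0.001, "ty": 0, "tz": -0.02, "rx": 0, "ry": 0, "rz": 0, "claw": 0.085},
    {"tx": 0.001, "ty": 0, "tz": -0.045, "rx": 0, "ry": 0, "rz": 0, "claw": 0.085},
    {"tx": 0.001, "ty": 0, "tz": -0.07, "rx": 0, "ry": 0, "rz": 0, "claw": 0.085},
    {"tx": 0.001, "ty": 0, "tz": -0.085, "rx": 0, "ry": 0, "rz": 0, "claw": 0.085},
    {"tx": 0.001, "ty": 0, "tz": -0.086, "rx": 0, "ry": 0, "rz": 0, "claw": 0.085},
    {"tx": 0.001, "ty": 0, "tz": -0.086, "rx": 0, "ry": 0, "rz": 0, "claw": 0.04},
    {"tx": 0.001, "ty": 0, "tz": -0.086, "rx": 0, "ry": 0, "rz": 0, "claw": 0.02},
    {"tx": 0.001, "ty": 0, "tz": -0.086, "rx": 0, "ry": 0, "rz": 0, "claw": 0.015},
    {"tx": 0.001, "ty": 0, "tz": -0.086, "rx": 0, "ry": 0, "rz": 0, "claw": 0.015},
    {"tx": 0.001, "ty": 0, "tz": -0.086, "rx": 0, "ry": 0, "rz": 0, "claw": 0.015},
    {"tx": 0.001, "ty": 0, "tz": -0.086, "rx": 0, "ry": 0, "rz": 0, "claw": 0.015}
  ]
}}

```text
clock: 14.25
eef_pos: [632.1, -170.7, 304.4]
tool_rot: [-3.139, 0.001, 1.654]
force: [-6.1, 0.1, 6.4]
width: 24.4
```

```bash
cat > lev.py <<'E'
import numpy as np,sys
def off(th):
    t=.35*th;h=-140*np.sin(th)+19*np.sin(t);z=140*(np.cos(th)-1)+19*(1-np.cos(t))
    return np.array([h*.9966,h*.083,z,.083*t/.08727,-.9966*t/.08727])
a,b,n=map(float,sys.argv[1:])
for th in np.linspace(a,b,int(n)+1)[1:]:
    o=off(th)-off(a);print(round(th,2),(o[:3]/1000).round(4),o[3:].round(2))
E
python3 lev.py 0 .72 12;python3 lev.py .72 1.44 12; python3 lev.py 1.44 1.6 4
```

```text
0.06 [-0.008  -0.0007 -0.0002] [ 0.02 -0.24]
0.12 [-0.0159 -0.0013 -0.001 ] [ 0.04 -0.48]
0.18 [-0.0238 -0.002  -0.0022] [ 0.06 -0.72]
0.24 [-0.0316 -0.0026 -0.0039] [ 0.08 -0.96]
0.3 [-0.0392 -0.0033 -0.0061] [ 0.1 -1.2]
0.36 [-0.0468 -0.0039 -0.0088] [ 0.12 -1.44]
0.42 [-0.0541 -0.0045 -0.012 ] [ 0.14 -1.68]
0.48 [-0.0613 -0.0051 -0.0156] [ 0.16 -1.92]
0.54 [-0.0682 -0.0057 -0.0196] [ 0.18 -2.16]
0.6 [-0.0748 -0.0062 -0.024 ] [ 0.2 -2.4]
0.66 [-0.0812 -0.0068 -0.0289] [ 0.22 -2.64]
0.72 [-0.0873 -0.0073 -0.0341] [ 0.24 -2.88]
0.78 [-0.0057 -0.0005 -0.0056] [ 0.02 -0.24]
0.84 [-0.0111 -0.0009 -0.0116] [ 0.04 -0.48]
0.9 [-0.0161 -0.0013 -0.0179] [ 0.06 -0.72]
0.96 [-0.0208 -0.0017 -0.0245] [ 0.08 -0.96]
1.02 [-0.025  -0.0021 -0.0314] [ 0.1 -1.2]
1.08 [-0.0288 -0.0024 -0.0385] [ 0.12 -1.44]
1.14 [-0.0321 -0.0027 -0.0459] [ 0.14 -1.68]
1.2 [-0.035  -0.0029 -0.0535] [ 0.16 -1.92]
1.26 [-0.0375 -0.0031 -0.0612] [ 0.18 -2.16]
1.32 [-0.0394 -0.0033 -0.0691] [ 0.2 -2.4]
1.38 [-0.0409 -0.0034 -0.0771] [ 0.22 -2.64]
1.44 [-0.0419 -0.0035 -0.0852] [ 0.24 -2.88]
1.48 [-0.0004 -0.     -0.0054] [ 0.01 -0.16]
1.52 [-0.0006 -0.     -0.0109] [ 0.03 -0.32]
1.56 [-0.0005 -0.     -0.0163] [ 0.04 -0.48]
1.6 [-0.0002 -0.     -0.0218] [ 0.05 -0.64]
```

Request:
{"op": "apply_moves", "data": {
  "increments": [
    {"tx": -0.008, "ty": -0.0007, "tz": 0, "rx": 0.02, "ry": -0.24, "rz": 0, "claw": 0.015},
    {"tx": -0.016, "ty": -0.0013, "tz": -0.001, "rx": 0.04, "ry": -0.48, "rz": 0, "claw": 0.015},
    {"tx": -0.024, "ty": -0.002, "tz": -0.002, "rx": 0.06, "ry": -0.72, "rz": 0, "claw": 0.015},
    {"tx": -0.0316, "ty": -0.0026, "tz": -0.004, "rx": 0.08, "ry": -0.96, "rz": 0, "claw": 0.015},
    {"tx": -0.039, "ty": -0.0033, "tz": -0.006, "rx": 0.1, "ry": -1.2, "rz": 0, "claw": 0.015},
    {"tx": -0.047, "ty": -0.0039, "tz": -0.009, "rx": 0.12, "ry": -1.44, "rz": 0, "claw": 0.015},
    {"tx": -0.054, "ty": -0.0045, "tz": -0.012, "rx": 0.14, "ry": -1.68, "rz": 0, "claw": 0.015},
    {"tx": -0.061, "ty": -0.0051, "tz": -0.0155, "rx": 0.16, "ry": -1.92, "rz": 0, "claw": 0.015},
    {"tx": -0.068, "ty": -0.0057, "tz": -0.0195, "rx": 0.18, "ry": -2.16, "rz": 0, "claw": 0.015},
    {"tx": -0.075, "ty": -0.0062, "tz": -0.024, "rx": 0.2, "ry": -2.4, "rz": 0, "claw": 0.015},
    {"tx": -0.081, "ty": -0.0068, "tz": -0.029, "rx": 0.22, "ry": -2.64, "rz": 0, "claw": 0.015},
    {"tx": -0.087, "ty": -0.0073, "tz": -0.034, "rx": 0.24, "ry": -2.88, "rz": 0, "claw": 0.015}
  ]
}}

```text
clock: 15.45
eef_pos: [554.8, -178.7, 276.5]
tool_rot: [2.869, 0.007, 1.654]
force: [4.2, -2.1, 12.4]
width: 24.2
```

Request:
{"op": "apply_moves", "data": {
  "increments": [
    {"tx": -0.006, "ty": -0.0005, "tz": -0.0056, "rx": 0.02, "ry": -0.24, "rz": 0, "claw": 0.015},
    {"tx": -0.011, "ty": -0.0009, "tz": -0.0116, "rx": 0.04, "ry": -0.48, "rz": 0, "claw": 0.015},
    {"tx": -0.016, "ty": -0.0013, "tz": -0.018, "rx": 0.06, "ry": -0.72, "rz": 0, "claw": 0.015},
    {"tx": -0.021, "ty": -0.0017, "tz": -0.0245, "rx": 0.08, "ry": -0.96, "rz": 0, "claw": 0.015},
    {"tx": -0.025, "ty": -0.0021, "tz": -0.0314, "rx": 0.1, "ry": -1.2, "rz": 0, "claw": 0.015},
    {"tx": -0.029, "ty": -0.0024, "tz": -0.0385, "rx": 0.12, "ry": -1.44, "rz": 0, "claw": 0.015},
    {"tx": -0.032, "ty": -0.0027, "tz": -0.046, "rx": 0.14, "ry": -1.68, "rz": 0, "claw": 0.015},
    {"tx": -0.035, "ty": -0.0029, "tz": -0.0535, "rx": 0.16, "ry": -1.92, "rz": 0, "claw": 0.015},
    {"tx": -0.0375, "ty": -0.0031, "tz": -0.061, "rx": 0.18, "ry": -2.16, "rz": 0, "claw": 0.015},
    {"tx": -0.0395, "ty": -0.0033, "tz": -0.069, "rx": 0.2, "ry": -2.4, "rz": 0, "claw": 0.015},
    {"tx": -0.041, "ty": -0.0034, "tz": -0.077, "rx": 0.22, "ry": -2.64, "rz": 0, "claw": 0.015},
    {"tx": -0.042, "ty": -0.0035, "tz": -0.085, "rx": 0.24, "ry": -2.88, "rz": 0, "claw": 0.015}
  ]
}}

```text
clock: 16.65
eef_pos: [509.4, -183.5, 194.5]
tool_rot: [2.659, 0.008, 1.655]
force: [6.8, -2.4, 9.1]
width: 24.1
```

Request:
{"op": "apply_moves", "data": {
  "increments": [
    {"tx": 0, "ty": 0, "tz": -0.003, "rx": 0, "ry": 0, "rz": 0, "claw": 0.015},
    {"tx": 0, "ty": 0, "tz": -0.005, "rx": 0, "ry": 0, "rz": 0, "claw": 0.015},
    {"tx": 0, "ty": 0, "tz": -0.005, "rx": 0, "ry": 0, "rz": 0, "claw": 0.015}
  ]
}}

```text
clock: 16.95
eef_pos: [508.3, -183.5, 188.6]
tool_rot: [2.663, 0.008, 1.655]
force: [3.1, -0.8, 12.0]
width: 24.5
```

Request:
{"op": "apply_moves", "data": {
  "increments": [
    {"tx": 0, "ty": 0, "tz": -0.004, "rx": 0, "ry": 0, "rz": 0, "claw": 0.015},
    {"tx": 0, "ty": 0, "tz": -0.008, "rx": 0, "ry": 0, "rz": 0, "claw": 0.015},
    {"tx": 0, "ty": 0, "tz": -0.008, "rx": 0, "ry": 0, "rz": 0, "claw": 0.015},
    {"tx": 0, "ty": 0, "tz": -0.008, "rx": 0, "ry": 0, "rz": 0, "claw": 0.015}
  ]
}}

```text
clock: 17.35
eef_pos: [507.3, -183.7, 179.3]
tool_rot: [2.666, 0.008, 1.655]
force: [10.6, -0.5, -1.1]
width: 23.8
```

Request:
{"op": "apply_moves", "data": {
  "increments": [
    {"tx": 0, "ty": 0, "tz": -0.004, "rx": 0, "ry": 0, "rz": 0, "claw": 0.015},
    {"tx": 0, "ty": 0, "tz": -0.008, "rx": 0, "ry": 0, "rz": 0, "claw": 0.015},
    {"tx": 0, "ty": 0, "tz": -0.008, "rx": 0, "ry": 0, "rz": 0, "claw": 0.015},
    {"tx": 0, "ty": 0, "tz": -0.008, "rx": 0, "ry": 0, "rz": 0, "claw": 0.015}
  ]
}}

```text
clock: 17.75
eef_pos: [506.9, -183.8, 172.0]
tool_rot: [2.666, 0.009, 1.654]
force: [0.1, -0.2, 16.5]
width: 24.3
```

```bash
python3 - <<'E'
from h import *
s=read_state();a=get_image("scene");t=get_image("top");c=calibration("wrist");w=get_image("wrist")
print(s["clock"],s["eef_pos"],s["force"],s["torque"])
np.save("s6.npy",a);np.save("t6.npy",t);np.save("w6.npy",w)
import pickle;pickle.dump((s,c),open("c6.pkl","wb"))
# ram top in scene: bright patch column profile around initial (372,167)
cs=calibration("scene")
for z in (261,240,232):print(z,proj(cs,[[619,-295,z]])[0])
s4=cv2.cvtColor(a,cv2.COLOR_RGB2GRAY).astype(int)
print(s4[158:196:2,366:382:2])
E
```

```text
17.75 [ 506.92135175 -183.76471869  171.9877772 ] [ 0.07089453 -0.2279807  16.51597507] [-0.02230398 -0.37482835  0.21839408]
261 [372.16741279 167.49865918]
240 [371.60732767 172.92311948]
232 [371.39593141 174.96569673]
[[122 123 126 126 126 126 126 126]
 [122 124 126 125 126 127 126 125]
 [124 122 124 125 127 128 126 127]
 [123 123 125 125 125 127 127 128]
 [122 124 125 126 127 126 125 121]
 [123 125 127 125 126 120 112 113]
 [122 124 127 125 113 116 115 115]
 [123 137 160 176 154 128 117 116]
 [130 177 193 196 195 175 130 117]
 [115 140 168 185 179 146 121 119]
 [116 117 121 131 126 117 116 118]
 [108 108 115 117 108 105 116 116]
 [105 103 101 106 103 111 117 110]
 [ 85  92 105 109 117 113 103  85]
 [ 81  89  88  95 103  94  77  67]
 [ 59  74  86  77  77  71  62  64]
 [ 54  58  63  62  67  66  65  58]
 [ 54  55  55  64  67  65  63  56]
 [ 55  56  55  65  68  63  63  59]]
```

Request:
{"op": "apply_moves", "data": {
  "increments": [
    {"tx": 0, "ty": 0, "tz": -0.004, "rx": 0, "ry": 0, "rz": 0, "claw": 0.015},
    {"tx": 0, "ty": 0, "tz": -0.008, "rx": 0, "ry": 0, "rz": 0, "claw": 0.015},
    {"tx": 0, "ty": 0, "tz": -0.01, "rx": 0, "ry": 0, "rz": 0, "claw": 0.015},
    {"tx": 0, "ty": 0, "tz": -0.01, "rx": 0, "ry": 0, "rz": 0, "claw": 0.015}
  ]
}}

```text
clock: 18.3
eef_pos: [507.5, -183.6, 164.9]
tool_rot: [2.662, 0.013, 1.655]
force: [-22.6, -0.9, 58.2]
width: 24.3
```

```bash
python3 - <<'E'
from h import *
s=read_state();a=get_image("scene");c=calibration("wrist");w=get_image("wrist")
print(s["clock"],s["eef_pos"],s["force"])
np.save("s7.npy",a)
g=cv2.cvtColor(a,cv2.COLOR_RGB2GRAY).astype(float);g0=cv2.cvtColor(np.load("s6.npy"),cv2.COLOR_RGB2GRAY).astype(float)
for q in (g0,g):
    p=np.clip(q[168:182,362:384]-130,0,None);r,k=np.mgrid[168:182,362:384];print((p*r).sum()/p.sum(),(p*k).sum()/p.sum())
np.save("w7.npy",w)
A=cv2.resize(a[140:290,270:440],(600,530),interpolation=cv2.INTER_CUBIC);save("s7",A)
E
```

```text
18.3 [ 507.47389705 -183.57790573  164.93959102] [-22.57769651  -0.94963692  58.189239  ]
174.23868131868133 372.0065934065934
174.3762331838565 371.9982062780269
```

Force climbed to 58 N while the ram moved under 0.2 px, so it has bottomed. I'll ease off and ride the lever back up.

```bash
python3 lev.py 1.5 0.06 24
```

```text
1.44 [0.0005 0.     0.0082] [-0.02  0.24]
1.38 [0.0015 0.0001 0.0163] [-0.04  0.48]
1.32 [0.003  0.0002 0.0243] [-0.06  0.72]
1.26 [0.0049 0.0004 0.0322] [-0.08  0.96]
1.2 [0.0074 0.0006 0.0399] [-0.1  1.2]
1.14 [0.0103 0.0009 0.0475] [-0.12  1.44]
1.08 [0.0136 0.0011 0.0549] [-0.14  1.68]
1.02 [0.0174 0.0015 0.062 ] [-0.16  1.92]
0.96 [0.0216 0.0018 0.0689] [-0.18  2.16]
0.9 [0.0263 0.0022 0.0755] [-0.2  2.4]
0.84 [0.0313 0.0026 0.0818] [-0.22  2.64]
0.78 [0.0367 0.0031 0.0878] [-0.24  2.88]
0.72 [0.0424 0.0035 0.0934] [-0.26  3.12]
0.66 [0.0485 0.004  0.0986] [-0.28  3.36]
0.6 [0.0548 0.0046 0.1035] [-0.3  3.6]
0.54 [0.0615 0.0051 0.108 ] [-0.32  3.84]
0.48 [0.0684 0.0057 0.112 ] [-0.34  4.08]
0.42 [0.0756 0.0063 0.1156] [-0.36  4.32]
0.36 [0.0829 0.0069 0.1187] [-0.38  4.56]
0.3 [0.0904 0.0075 0.1214] [-0.4  4.8]
0.24 [0.0981 0.0082 0.1236] [-0.42  5.04]
0.18 [0.1059 0.0088 0.1253] [-0.44  5.28]
0.12 [0.1138 0.0095 0.1265] [-0.46  5.52]
0.06 [0.1217 0.0101 0.1273] [-0.48  5.76]
```

Request:
{"op": "apply_moves", "data": {
  "increments": [
    {"tx": 0, "ty": 0, "tz": 0.01, "rx": 0, "ry": 0, "rz": 0, "claw": 0.015},
    {"tx": 0, "ty": 0, "tz": 0.02, "rx": 0, "ry": 0, "rz": 0, "claw": 0.015}
  ]
}}

```text
clock: 18.6
eef_pos: [508.4, -183.4, 182.9]
tool_rot: [2.664, 0.009, 1.656]
force: [13.1, -0.6, -0.1]
width: 23.9
```

Request:
{"op": "apply_moves", "data": {
  "increments": [
    {"tx": 0.001, "ty": 0, "tz": 0.016, "rx": -0.04, "ry": 0.48, "rz": 0, "claw": 0.015},
    {"tx": 0.005, "ty": 0.0004, "tz": 0.032, "rx": -0.08, "ry": 0.96, "rz": 0, "claw": 0.015},
    {"tx": 0.01, "ty": 0.0009, "tz": 0.0475, "rx": -0.12, "ry": 1.44, "rz": 0, "claw": 0.015},
    {"tx": 0.017, "ty": 0.0015, "tz": 0.062, "rx": -0.16, "ry": 1.92, "rz": 0, "claw": 0.015},
    {"tx": 0.026, "ty": 0.0022, "tz": 0.0755, "rx": -0.2, "ry": 2.4, "rz": 0, "claw": 0.015},
    {"tx": 0.037, "ty": 0.0031, "tz": 0.088, "rx": -0.24, "ry": 2.88, "rz": 0, "claw": 0.015},
    {"tx": 0.0485, "ty": 0.004, "tz": 0.0985, "rx": -0.28, "ry": 3.36, "rz": 0, "claw": 0.015},
    {"tx": 0.0615, "ty": 0.005, "tz": 0.107, "rx": -0.32, "ry": 3.84, "rz": 0, "claw": 0.015},
    {"tx": 0.0755, "ty": 0.006, "tz": 0.113, "rx": -0.36, "ry": 4.32, "rz": 0, "claw": 0.015},
    {"tx": 0.09, "ty": 0.0075, "tz": 0.118, "rx": -0.4, "ry": 4.8, "rz": 0, "claw": 0.015},
    {"tx": 0.106, "ty": 0.009, "tz": 0.121, "rx": -0.44, "ry": 5.28, "rz": 0, "claw": 0.015},
    {"tx": 0.12, "ty": 0.01, "tz": 0.122, "rx": -0.46, "ry": 5.5, "rz": 0, "claw": 0.015}
  ]
}}

```text
clock: 19.8
eef_pos: [621.5, -171.8, 301.7]
tool_rot: [-3.122, 0.005, 1.657]
force: [-5.6, 3.8, 8.3]
width: 24.3
```

Request:
{"op": "apply_moves", "data": {
  "increments": [
    {"tx": 0.004, "ty": 0, "tz": 0, "rx": 0, "ry": 0, "rz": 0, "claw": 0.015},
    {"tx": 0.006, "ty": 0, "tz": 0, "rx": 0, "ry": 0, "rz": 0, "claw": 0.085},
    {"tx": 0.006, "ty": 0, "tz": 0, "rx": 0, "ry": 0, "rz": 0, "claw": 0.085},
    {"tx": 0.006, "ty": 0, "tz": 0, "rx": 0, "ry": 0, "rz": 0, "claw": 0.085},
    {"tx": 0.006, "ty": 0, "tz": 0.0, "rx": 0, "ry": 0, "rz": 0, "claw": 0.085},
    {"tx": 0.006, "ty": 0, "tz": 0.03, "rx": 0, "ry": 0, "rz": 0, "claw": 0.085},
    {"tx": 0.006, "ty": 0, "tz": 0.07, "rx": 0, "ry": 0, "rz": 0, "claw": 0.085},
    {"tx": 0.006, "ty": 0, "tz": 0.1, "rx": 0, "ry": 0, "rz": 0, "claw": 0.085},
    {"tx": -0.04, "ty": 0.02, "tz": 0.1, "rx": 0, "ry": 0, "rz": 0, "claw": 0.085},
    {"tx": -0.09, "ty": 0.04, "tz": 0.1, "rx": 0, "ry": 0, "rz": 0, "claw": 0.085},
    {"tx": -0.13, "ty": 0.06, "tz": 0.1, "rx": 0, "ry": 0, "rz": 0, "claw": 0.085},
    {"tx": -0.13, "ty": 0.06, "tz": 0.1, "rx": 0, "ry": 0, "rz": 0, "claw": 0.085}
  ]
}}

```text
clock: 21.0
eef_pos: [486.2, -110.8, 400.3]
tool_rot: [-3.121, 0.011, 1.66]
force: [0.4, -0.8, 0.6]
width: 84.9
```

```bash
python3 - <<'E'
from h import *
s=read_state();a=get_image("scene");t=get_image("top");c=calibration("wrist");w=get_image("wrist")
print(s["clock"],s["eef_pos"],s["force"])
for n,i in(("s8",a),("t8",t),("w8",w)):np.save(n+".npy",i)
e=np.array([.9966,.083,0]);r=np.array([619,-295,0])
cs=calibration("scene")
print("flange top px scene", proj(cs,[r-29*e+[0,0,z] for z in (88,98,122)]))
g=cv2.cvtColor(a,cv2.COLOR_RGB2GRAY).astype(float)
p=np.clip(g[158:182,362:384]-140,0,None);R_,k=np.mgrid[158:182,362:384];print((p*R_).sum()/p.sum(),(p*k).sum()/p.sum())
A=cv2.resize(a[150:270,300:430],(400,369),interpolation=cv2.INTER_CUBIC)
B=cv2.resize(t[75:225,250:380],(320,369),interpolation=cv2.INTER_CUBIC)
W=cv2.resize(w,(360,225));W=cv2.copyMakeBorder(W,0,0,0,360,cv2.BORDER_CONSTANT)
save("m8",np.vstack([np.hstack([A,B]),W]))
E
```

```text
21.0 [ 486.1541062  -110.75221138  400.27827698] [ 0.42947162 -0.81973063  0.59369217]
flange top px scene [[362.53894232 213.10950598]
 [362.76254041 210.81711295]
 [363.30527421 205.2397677 ]]
166.7321882951654 372.86132315521627
```

View pics/m8.png

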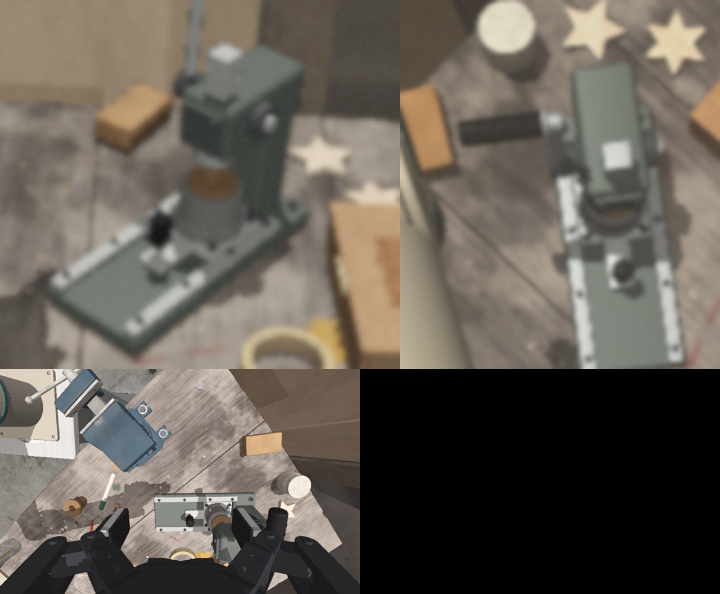

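The ram fell 7.6 px (about 29.6 mm, against 29 mm for a full seat) and is back up. The flange sits on the housing, and the lever is upright. Now a numeric check of the nest position and the flange height.

```bash
python3 - <<'E'
from h import *
ct=calibration("top");t=np.load("t8.npy");g=cv2.cvtColor(t,cv2.COLOR_RGB2GRAY).astype(float)
def cen(win,f):
    x0,y0,x1,y1=win;p=np.clip(f(g[y0:y1,x0:x1]),0,None);r,k=np.mgrid[y0:y1,x0:x1];return (p*k).sum()/p.sum(),(p*r).sum()/p.sum()
k=cen((332,175,350,193),lambda q:70-q);print("knob px",k,at_z(ct,*k,88))
r=cen((330,130,348,146),lambda q:q-150);print("ram px",r,at_z(ct,*r,261))
d=at_z(ct,*r,261)-at_z(ct,*k,88);print(d[:2]@[.9966,.083],d[:2]@[-.083,.9966])
# colour profile down the flange front in the scene
a=np.load("s8.npy");
for v in range(196,232):print(v,a[v,363:373:4].tolist())
E
```

```text
knob px (np.float64(341.18831168831167), np.float64(185.46103896103895)) [ 526.43370714 -304.85066009   88.        ]
ram px (np.float64(337.41617100371747), np.float64(137.4589219330855)) [ 621.45736828 -291.89646607  261.        ]
95.77577879461089 5.023185882888286
196 [[57, 59, 55], [52, 56, 52], [58, 63, 58]]
197 [[65, 65, 62], [54, 56, 54], [58, 62, 57]]
198 [[80, 78, 74], [56, 57, 54], [57, 62, 57]]
199 [[92, 89, 84], [64, 65, 63], [56, 62, 58]]
200 [[98, 95, 90], [85, 86, 85], [60, 64, 61]]
201 [[102, 97, 92], [106, 106, 103], [75, 77, 74]]
202 [[103, 98, 90], [117, 118, 115], [95, 96, 92]]
203 [[101, 92, 83], [113, 112, 107], [111, 110, 104]]
204 [[96, 84, 70], [103, 94, 85], [109, 103, 95]]
205 [[89, 72, 56], [94, 78, 60], [95, 81, 66]]
206 [[86, 68, 48], [92, 74, 52], [90, 71, 51]]
207 [[87, 68, 49], [91, 71, 50], [88, 69, 51]]
208 [[85, 67, 47], [90, 72, 50], [85, 66, 48]]
209 [[85, 68, 47], [90, 71, 51], [84, 66, 49]]
210 [[87, 69, 51], [88, 69, 48], [85, 66, 47]]
211 [[88, 72, 54], [88, 67, 46], [89, 69, 49]]
212 [[87, 74, 60], [93, 73, 52], [94, 74, 54]]
213 [[87, 80, 7
[... 203 characters left out ...]
], [93, 93, 89]]
218 [[87, 86, 83], [91, 90, 88], [92, 91, 87]]
219 [[87, 88, 85], [91, 90, 86], [91, 91, 88]]
220 [[87, 87, 84], [90, 89, 86], [92, 91, 88]]
221 [[90, 90, 86], [90, 91, 88], [90, 90, 87]]
222 [[88, 88, 85], [91, 89, 86], [91, 91, 88]]
223 [[91, 91, 87], [90, 90, 87], [90, 90, 86]]
224 [[92, 91, 87], [89, 89, 86], [92, 93, 89]]
225 [[93, 94, 91], [93, 93, 90], [92, 91, 88]]
226 [[92, 92, 88], [97, 97, 93], [92, 91, 88]]
227 [[95, 94, 91], [91, 90, 87], [92, 93, 89]]
228 [[106, 106, 102], [86, 86, 83], [96, 95, 92]]
229 [[121, 121, 117], [91, 91, 88], [106, 105, 103]]
230 [[126, 126, 122], [101, 101, 98], [115, 115, 111]]
231 [[118, 117, 114], [112, 112, 108], [120, 120, 116]]
```

The flange underside edge is at row 213, which is the prediction for z=88, so it is seated. The coarse knob-to-ram figure (96 against 90 mm) leaves some doubt about the nest, so I'll push the knob gently again.

Request:
{"op": "apply_moves", "data": {
  "increments": [
    {"tx": -0.005, "ty": -0.04, "tz": -0.02, "rx": 0, "ry": 0, "rz": 0, "claw": 0.0},
    {"tx": -0.01, "ty": -0.08, "tz": -0.04, "rx": 0, "ry": 0, "rz": 0, "claw": 0.0},
    {"tx": -0.015, "ty": -0.12, "tz": -0.07, "rx": 0, "ry": 0, "rz": 0, "claw": 0.0},
    {"tx": -0.015, "ty": -0.16, "tz": -0.1, "rx": 0, "ry": 0, "rz": 0, "claw": 0.0},
    {"tx": -0.015, "ty": -0.19, "tz": -0.13, "rx": 0, "ry": 0, "rz": 0, "claw": 0.0},
    {"tx": -0.015, "ty": -0.198, "tz": -0.17, "rx": 0, "ry": 0, "rz": 0, "claw": 0.0},
    {"tx": -0.015, "ty": -0.198, "tz": -0.21, "rx": 0, "ry": 0, "rz": 0, "claw": 0.0},
    {"tx": -0.015, "ty": -0.198, "tz": -0.25, "rx": 0, "ry": 0, "rz": 0, "claw": 0.0},
    {"tx": -0.015, "ty": -0.198, "tz": -0.29, "rx": 0, "ry": 0, "rz": 0, "claw": 0.0},
    {"tx": -0.015, "ty": -0.198, "tz": -0.32, "rx": 0, "ry": 0, "rz": 0, "claw": 0.0},
    {"tx": -0.015, "ty": -0.198, "tz": -0.333, "rx": 0, "ry": 0, "rz": 0, "claw": 0.0},
    {"tx": -0.015, "ty": -0.198, "tz": -0.333, "rx": 0, "ry": 0, "rz": 0, "claw": 0.0}
  ]
}}

```text
clock: 22.35
eef_pos: [477.3, -311.8, 65.3]
tool_rot: [-3.125, 0.004, 1.654]
force: [-0.8, -0.6, 0.5]
width: -0.3
```

Request:
{"op": "apply_moves", "data": {
  "increments": [
    {"tx": 0.01, "ty": 0.001, "tz": 0, "rx": 0, "ry": 0, "rz": 0, "claw": 0.0},
    {"tx": 0.02, "ty": 0.002, "tz": 0, "rx": 0, "ry": 0, "rz": 0, "claw": 0.0},
    {"tx": 0.028, "ty": 0.002, "tz": 0, "rx": 0, "ry": 0, "rz": 0, "claw": 0.0},
    {"tx": 0.034, "ty": 0.003, "tz": 0, "rx": 0, "ry": 0, "rz": 0, "claw": 0.0},
    {"tx": 0.038, "ty": 0.003, "tz": 0, "rx": 0, "ry": 0, "rz": 0, "claw": 0.0},
    {"tx": 0.038, "ty": 0.003, "tz": 0, "rx": 0, "ry": 0, "rz": 0, "claw": 0.0},
    {"tx": 0.038, "ty": 0.003, "tz": 0, "rx": 0, "ry": 0, "rz": 0, "claw": 0.0}
  ]
}}

```text
clock: 23.05
eef_pos: [504.5, -310.6, 68.2]
tool_rot: [-3.103, 0.009, 1.653]
force: [-27.7, 1.1, 22.0]
width: 0.2
```

It meets the same firm stop at x≈504 (28 N, with the bushing now out of the way), so the nest is home. I'll retreat and hand in.

Request:
{"op": "apply_moves", "data": {
  "increments": [
    {"tx": -0.02, "ty": 0, "tz": 0, "rx": 0, "ry": 0, "rz": 0, "claw": 0.0},
    {"tx": -0.05, "ty": 0, "tz": 0, "rx": 0, "ry": 0, "rz": 0, "claw": 0.0},
    {"tx": -0.06, "ty": 0, "tz": 0.04, "rx": 0, "ry": 0, "rz": 0, "claw": 0.0},
    {"tx": -0.06, "ty": 0, "tz": 0.09, "rx": 0, "ry": 0, "rz": 0, "claw": 0.0},
    {"tx": -0.06, "ty": 0, "tz": 0.14, "rx": 0, "ry": 0, "rz": 0, "claw": 0.0},
    {"tx": -0.06, "ty": 0, "tz": 0.18, "rx": 0, "ry": 0, "rz": 0, "claw": 0.0},
    {"tx": -0.06, "ty": 0, "tz": 0.2, "rx": 0, "ry": 0, "rz": 0, "claw": 0.0},
    {"tx": -0.06, "ty": 0, "tz": 0.2, "rx": 0, "ry": 0, "rz": 0, "claw": 0.0},
    {"tx": -0.06, "ty": 0, "tz": 0.2, "rx": 0, "ry": 0, "rz": 0, "claw": 0.0}
  ]
}}

```text
clock: 23.95
eef_pos: [456.0, -308.9, 268.2]
tool_rot: [-3.128, 0.008, 1.655]
force: [-0.7, -0.1, -0.4]
width: 0.1
```

```bash
python3 - <<'E'
from h import *
t=get_image("top");g=cv2.cvtColor(t,cv2.COLOR_RGB2GRAY).astype(float);b=cv2.cvtColor(np.load("t8.npy"),cv2.COLOR_RGB2GRAY).astype(float)
print("lever/ram area change",np.abs(g-b)[110:150,265:350].mean(), read_state()["force"],read_state()["clock"])
print(finish_job())
E
```

```text
lever/ram area change 2.5288235294117647 [-0.50001948  0.15827719 -0.33116631] 24.0
the job is handed in; nothing more can be done
None
```

The bushing is pressed in, and I handed the job in at 24 s with the arm clear of everything. I took the bushing farthest from the base (479 mm, against 344 mm for the nearest look-alike). I set it nose down in the bore, pushed the nest home by its knob, pulled the lever down until it bottomed, and rode it back up before letting go.

**Checks that agreed:**
- **Seating:** the ram dropped about 29.6 mm, against 29 mm for a full seat. The underside of the flange appears level with the housing top, though one pixel there is about 4 mm.
- **Nest:** it met the same firm stop at x ≈ 504 mm before and after pressing.
- **Lever and ram:** both were back up in the last pictures.

**Checks that disagreed or were rough:**
- **Nest travel:** the nest moved only about 106 mm, not 130 mm. The ram's measured position called for 105 mm, so I take it that the nest started about 25 mm in.
- **Knob to ram:** one rough image measurement gave 96 mm instead of 90 mm. I relied on the repeated firm stop instead.
- **Forces:** the wrist read 40 N along the push (36 N upward) against the nest stop, and 58 N at the bottom of the lever stroke. Both were meant to act through the fingers. The bar seems to have slid along the fingers while pressing, so I can't rule out that the gripper's body touched it, which would break the 40 N limit.

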